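# Load the proof press from the block drawer and run the blocks through

### The arm

A 7-joint arm with a two-finger parallel gripper is mounted at the origin on the work surface; the furniture and walls round the work are solid. World frame = base frame: x ahead of the robot, y to its left, z up, the work surface at z = 0. Lengths are in mm, angles in rad, forces in N, time in s.
With the tool pointing down it reaches from about 350 to 775 mm from the base axis. Payload 3.1 kg.
Tool frame: the origin (TCP) lies between the finger pads; the fingertips stand 19 mm ahead of it and the grasp point (between the pads) is the TCP; z points along the fingers, x is the direction in which the jaws open and shut, and the axes are right-handed (so a half turn about z gives the same grasp; the last joint's range is limited). The gripper opens to 85 mm and grips with 20 to 120 N. Pads are 22 mm wide; open, the fingers measure 114 mm over their backs; the gripper's body (76 mm by 85 mm) begins 54 mm behind the grasp point. The pads swing forward as they close: fully open they stand 13 mm farther back than shut.
Start: joints at [-1.374, 0.311, 0.014, 1.512, -0.004, 1.319, -0.027], TCP at [130.066, 534.416, 229.604] pointing down, gripper open.
Joint ranges: [-2.7, 2.7], [-0.3, 1.91], [-1.27, 1.3], [0.12, 2.57], [-1.44, 4.58], [0.2, 2.03], [-3.05, 3.05]. Speed limits (rad/s): [2.79, 2.79, 3.14, 3.14, 3.14, 3.14, 3.14].

### API

Orientations are given as a unit quaternion [x, y, z, w].
In Python, from rig import status, read_camera, camera_model, workorder gives the robot as it stands.
- The arm moves only by the tool arm_command, never from a script. Its arguments are lists of equal length, an entry for each row: "slide": the shift along the tool's x, y, z in cm, a list of three; "twist": the turn about the tool's z in degrees; "gripper": the opening, from 0 (shut) to 1 (fully open). In form: {"slide": [[tx, ty, tz], ...], "twist": [twist, ...], "gripper": [gripper, ...]}. A call has 1 to 12 rows; each row is the pose to reach, as a shift and turn from the pose commanded when the call began, along the tool's axes at that moment; what a row does not reach only later rows make up. A row lasts 1/10 s, in which the tool goes at most 50 mm and 8.59 degrees, less where a joint would pass 70% of its speed; a pose out of reach is approached as far as the arm can. A call with a gripper value outside its range is refused whole. The fingers move at their own pace and stop on an object; the grip force is fixed at half the most. Time passes only in rows, so rows that repeat a pose let the fingers close. It gives the time, the measured TCP pose, the force and the opening at its end, in the units of the state.
- status.get_state(): the state, without advancing time (a new reading comes with each control period).
- read_camera(name): name is "scene" or "top" or "wrist"; returns (picture, depth): 480x640x3 uint8, red, green, blue; 480x640 float32, mm along the optical axis (not along the pixel's ray), 0 where there is no reading.
- camera_model(name): a dict with "intrinsics" (3x3 intrinsics, pixels), "T" (4x4, takes a point from camera to world coordinates); the wrist camera has in their place "mount" (4x4, takes a point from camera to tool coordinates, whose origin is the TCP and whose axes are the tool frame's). Camera axes: x right, y up, looking along -z (the intrinsics and any distortion apply to the point x, -y, -z); pixel columns grow to the right and rows downward; lengths in mm; the calibration is good to about 2 mm. A picture is of the moment at which its call begins: read the wrist's pose just before it. camera_model takes no time and is no camera call.
- workorder.close_job(): hands the job in, once; it reports no verdict.
The state is a dict: "time_s": time; "q": joint angles; "joint_velocities": joint speeds; "effort": joint torques, N m; "ee_pos": TCP position; "ee_rot": TCP orientation; "ft_force": force on the tool from outside, world axes, zero at the start; "torque": the same for the moment, N m; "finger_gap": finger opening in mm.
Only numpy, scipy, OpenCV 4.12 (cv2) and the standard library are available. Lean on these libraries where they do the work, as an engineer would, in place of code of your own. Each camera call takes 0.05 s, during which the arm holds its last target.

### The job

Pull the block drawer right out to its stop and draw the proof press bed back to its loading stop by its grab bar; then lay every printing block from the drawer inside the lip of the bed, pattern up, flat and square, long sides along the bed's travel. Once they are all on, push the bed under the roller all the way to its far stop with the blocks still lying like that, and leave the drawer fully shut.

Things in the scene. Friction and masses are not known exactly. Their poses are not given: they have to be found in the camera images.
- block_cabinet: low wooden cabinet, 194 (x) x 205 (y) x 76 (z) mm, fixed, with one drawer. Origin: on the table under the middle of its front face; the cabinet lies to its own +y, the drawer opens to its own -y. A roll of tape and a clip lie fixed on top, 90 mm and more behind the front, up to 113 mm above the table
- drawer (a joint): slide of the cabinet's drawer, m: 0 = shut, 0.175 = out at its stop, growing as the drawer moves to the cabinet's own -y. About 1.5 N to move; stays where left. The drawer front reaches 63 mm above the table
- drawer_mid (a point): middle of the drawer's inner floor between its four block compartments, 20 mm above the table, axes as the cabinet's; moves with the drawer. Compartments: two across x by two along y, blocks about 34 mm either side in x and 42 mm in y, each about 58 x 80 mm. A pen tray lies on the -x side. Dividers stand only 6 mm, the drawer sides 8 mm above the floor
- drawer_grip (a point): middle of the drawer's brass bar handle: a level bar 10 mm thick and 90 mm long along the cabinet's x, 35 mm out from the drawer front, 44 mm above the table (32 mm below the cabinet top)
- press: blue table proof press, fixed: a base with rails, a bed that slides on them, a rubber roller across it between two upright cheeks. Origin: on the table under the middle of the bed's block area when at the loading stop; the bed slides to the press's own -y. Base 160 mm wide (x), from 90 mm at +y to 300 mm at -y; cheeks with screw knobs 126 mm high
- roller_mid (a point): middle of the roller's underside when down, 55 mm above the table, 130 mm from the press origin along its -y; axes as the press. Roller diameter 48 mm, 116 mm long. It is weighted (0.5 kg), turns freely and can rise 5 mm: a block that lies flat lifts it 1 mm as it passes under, anything higher jams
- bed (a joint): slide of the press bed, m: 0 = loading stop (block area wholly in front of the roller), 0.235 = far stop (block area wholly past the roller), growing as it moves to the press's own -y. About 2 N to move, a little more as blocks meet the roller; stays where left. It starts part-way under the roller
- bed_mid (a point): centre of the block area on the bed's top face, 30 mm above the table; moves with the bed; y points back to the grab bar, x across the bed, z up. The block area is 112 mm (x) by 176 mm (y) with a lip 5 mm high and 4 mm thick all round: room for two blocks side by side by two behind each other
- bed_grip (a point): middle of the bed's grab bar, a wooden grip 16 mm thick and 60 mm long, level along the bed's x, 92 mm above the table and 62 mm above the bed, 165 mm from bed_mid along the bed's +y (the end away from the roller); moves with the bed
- block_leaf: printing block: a wooden block 34 (x) x 72 (y) x 26 (z) mm, about 70 g, topped with a thin lino face that shows a dark green leafy twig on grey-green. Origin: centre of its underside; y along its long side, z up out of its printed face. Starts pattern up in a compartment of the drawer; may be absent
- block_diamond: printing block: a wooden block 34 (x) x 72 (y) x 26 (z) mm, about 70 g, topped with a thin lino face that shows three red diamonds on brown-red. Origin: centre of its underside; y along its long side, z up out of its printed face. Starts pattern up in a compartment of the drawer; may be absent
- block_bars: printing block: a wooden block 34 (x) x 72 (y) x 26 (z) mm, about 70 g, topped with a thin lino face that shows five black cross bars on grey. Origin: centre of its underside; y along its long side, z up out of its printed face. Starts pattern up in a compartment of the drawer; may be absent
- block_zigzag: printing block: a wooden block 34 (x) x 72 (y) x 26 (z) mm, about 70 g, topped with a thin lino face that shows two dark blue zigzag lines on blue-grey. Origin: centre of its underside; y along its long side, z up out of its printed face. Starts pattern up in a compartment of the drawer; may be absent

How it is judged:
By the outcome, as a careful person would: the job done as asked, in the order asked, and still so for the second after the job is handed in, with the robot touching nothing.
Of block_leaf, block_diamond, block_bars, block_zigzag only 2 to 4 are there at a start; the rules pass over those that are not, and their reading is None.
At some moment in a run one of block_leaf, block_diamond, block_bars, block_zigzag may be knocked a few centimetres aside while the robot is not near it.
Once in a run the grip may slacken for a moment while it holds something.
It also fails if it takes over 210 s, if anything falls off the work surface, if the arm or the gripper's body presses on something with over 40 N, if the wrist force passes 120 N, or if a joint passes its speed limit or range.

## Working session

There is one attempt and no reset: what is moved stays moved. The work goes in short steps, Python scripts to look and compute and a tool call to move; the robot and the scene stay as the last step left them, time stands still between calls to the robot, and variables do not carry over. Pictures are saved under pics/ and viewed, and the job is handed in when it is done.

Besides the shell and the picture viewer there is one more tool, called after ">>>" by a JSON object that holds its "method" and its "body". arm_command: Moves the arm, as the interface text tells. Its arguments: {"type":"object","properties":{"slide":{"type":"array"},"twist":{"type":"array"},"gripper":{"type":"array"}},"required":["slide","twist","gripper"]}

```bash
mkdir -p pics; ls
cat > h.py <<'E'
import numpy as np, cv2
from rig import status, read_camera, camera_model
from scipy.spatial.transform import Rotation as R
def st():
    return status.get_state()
def Tcam(name, s=None):
    m=camera_model(name)
    if 'T' in m: return np.array(m['intrinsics']),np.array(m['T'])
    s=s or st()
    T=np.eye(4);T[:3,:3]=R.from_quat(s['ee_rot']).as_matrix();T[:3,3]=s['ee_pos']
    return np.array(m['intrinsics']),T@np.array(m['mount'])
def grab(name,fn=None):
    s=st();K,T=Tcam(name,s);p,d=read_camera(name)
    if fn: cv2.imwrite('pics/'+fn,cv2.cvtColor(p,cv2.COLOR_RGB2BGR))
    return p,d,K,T
def ray(K,T,u,v):
    r=np.linalg.inv(K)@np.array([u,v,1.0]); r=np.array([r[0],-r[1],-r[2]])
    return T[:3,3],T[:3,:3]@r
def onz(K,T,u,v,z):
    o,r=ray(K,T,u,v); return o+r*(z-o[2])/r[2]
def cloud(d,K,T):
    v,u=np.mgrid[:480,:640]
    x=(u-K[0,2])/K[0,0]*d; y=(v-K[1,2])/K[1,1]*d
    P=np.stack([x,-y,-d],-1)@T[:3,:3].T+T[:3,3]
    P[d<=0]=np.nan
    return P
def proj(K,T,p):
    c=np.linalg.inv(T)@np.append(p,1); 
    q=K@np.array([c[0],-c[1],-c[2]]); return q[:2]/q[2]
E
python3 - <<'E'
from h import *
s=st();print(s)
for n in ['scene','top','wrist']:
    p,d,K,T=grab(n,n+'0.png'); m=camera_model(n); print(n,K.tolist(),T.round(3).tolist(),[k for k in m], {k:m[k] for k in m if k not in('intrinsics','T')}, (d>0).mean())
    np.savez('pics/'+n+'0.npz',p=p,d=d,K=K,T=T)
E
```

```text
pics
{'time_s': 0.0, 'q': array([-1.37373017,  0.31172882,  0.01400821,  1.51305983, -0.00438996,
        1.31920533, -0.02721998]), 'joint_velocities': array([ 0.00096662,  0.00070834, -0.00266227, -0.00203424,  0.00052606,
       -0.0006187 , -0.00010421]), 'effort': array([-5.68121311e-05, -3.79915738e+01,  1.45853050e-01, -2.30595535e+01,
        1.21329000e-02,  1.36987137e-02,  9.43952671e-06]), 'ee_pos': array([129.90347697, 533.68043248, 228.51828254]), 'ee_rot': array([ 7.86275910e-01,  6.17874411e-01, -8.96522556e-04,  7.75476750e-04]), 'ft_force': array([ 0.68982745, -0.63577668,  0.12651459]), 'torque': array([-0.05639331, -0.00946658,  0.00980977]), 'finger_gap': 85.53676225722583}
scene [[582.2358455629995, 0.0, 309.81320216796126], [0.0, 582.2358455629995, 241.6963169916616], [0.0, 0.0, 1.0]] [[-0.87, -0.384, 0.309, 955.332], [0.493, -0.669, 0.556, 1072.73], [-0.007, 0.636, 0.772, 1400.166], [0.0, 0.0, 0.0, 1.0]] ['intrinsics', 'T'] {} 0.9960319010416666
top [[543.5934373361557, 0.0, 317.1147725734357], [0.0, 543.5934373361557, 248.32630292262002], [0.0, 0.0, 1.0]] [[-0.016, 0.98, -0.196, 115.14], [-1.0, -0.016, 0.002, 124.495], [-0.001, 0.196, 0.981, 1604.433], [0.0, 0.0, 0.0, 1.0]] ['intrinsics', 'T'] {} 0.9959798177083333
wrist [[392.9951938675315, 0.0, 316.46297246868147], [0.0, 392.9951938675315, 244.20512048833018], [0.0, 0.0, 1.0]] [[0.237, -0.93, -0.282, 57.825], [0.972, 0.226, 0.07, 552.376], [-0.001, -0.291, 0.957, 373.01], [0.0, 0.0, 0.0, 1.0]] ['intrinsics', 'mount'] {'mount': array([[ 9.99999716e-01,  4.86052027e-04, -5.76041508e-04,
         7.29970162e-01],
       [ 2.97448890e-04, -9.56748100e-01, -2.90917487e-01,
        -7.44476847e+01],
       [-6.92527652e-04,  2.90917233e-01, -9.56747973e-01,
        -1.44404408e+02],
       [ 0.00000000e+00,  0.00000000e+00,  0.00000000e+00,
         1.00000000e+00]])} 0.9961979166666667
```

View pics/scene0.png

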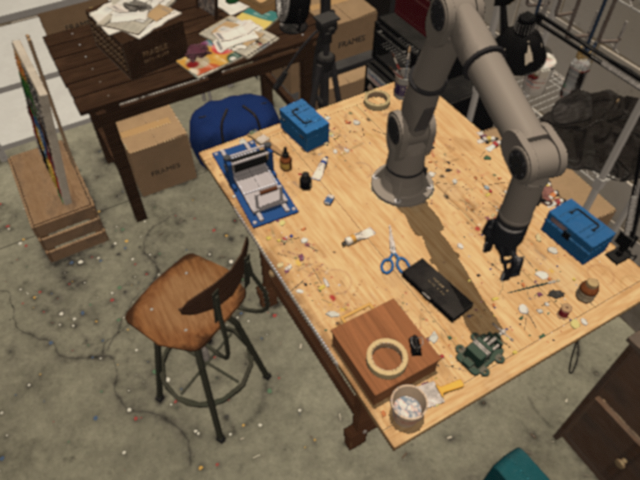

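View pics/top0.png

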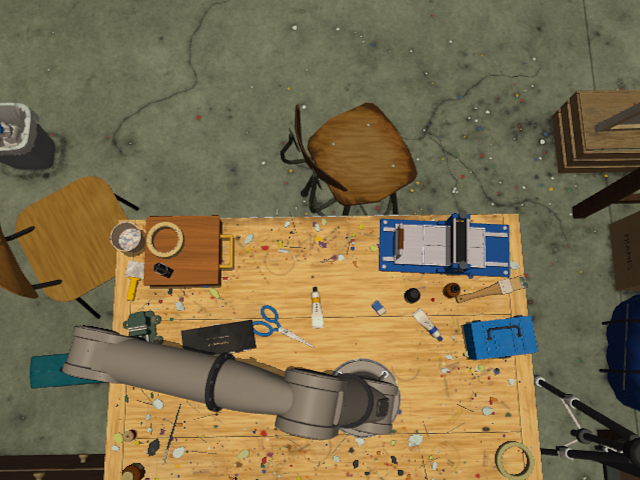

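View pics/wrist0.png

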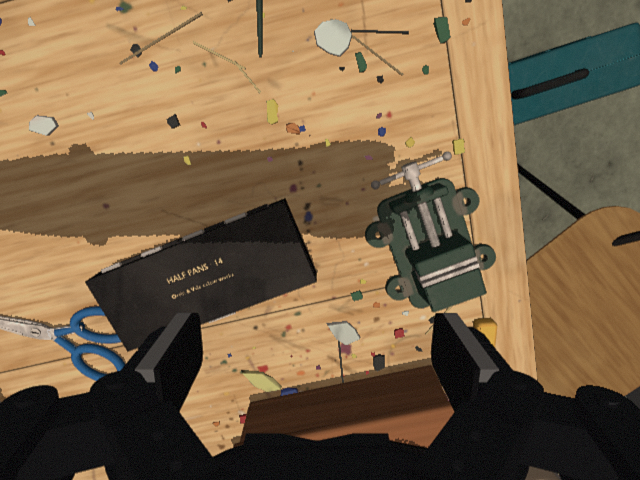

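Run:
```python
from h import *
z=np.load('pics/top0.npz');p,d,K,T=[z[k] for k in 'pdKT']
P=cloud(d,K,T)
print('table z',np.nanmedian(P[300:330,340:380,2]))
big=cv2.resize(p[200:300,100:270],None,fx=4,fy=4,interpolation=cv2.INTER_CUBIC)
cv2.imwrite('pics/cab.png',big[:,:,::-1])
big=cv2.resize(p[200:290,360:530],None,fx=4,fy=4,interpolation=cv2.INTER_CUBIC)
cv2.imwrite('pics/press.png',big[:,:,::-1])
# cabinet top
def box(mask):
    pts=P[mask][:,:2]; pts=pts[~np.isnan(pts[:,0])]
    return cv2.minAreaRect(pts.astype(np.float32)),len(pts)
zz=P[...,2]
m=np.zeros((480,640),bool); m[205:300,130:240]=1
mm=(m&(zz>66)&(zz<86)).astype(np.uint8); mm=cv2.morphologyEx(mm,cv2.MORPH_OPEN,np.ones((5,5)))
print('cab',box(mm>0), [np.nanmedian(zz[mm>0])])
m[:]=0;m[205:290,365:525]=1
mm=m&(zz>5)&(zz<25); print('base',box(cv2.morphologyEx(mm.astype(np.uint8),cv2.MORPH_OPEN,np.ones((3,3)))>0))
for name,(u,v) in dict(handle=(232,252),bar=(400,240)).items():print(name,P[v,u])
```

```text
table z 0.24605144406166346
cab (((424.2658996582031, 508.72283935546875), (203.47454833984375, 214.9188995361328), 0.047574207186698914), 4231) [np.float64(76.0267478661608)]
base (((409.8182067871094, -279.42108154296875), (430.3731689453125, 200.79547119140625), 86.13312530517578), 2565)
handle [418.44618164 368.16962386  52.6471209 ]
bar [ 435.55761595 -114.01212175  101.87480166]
```

View pics/cab.png

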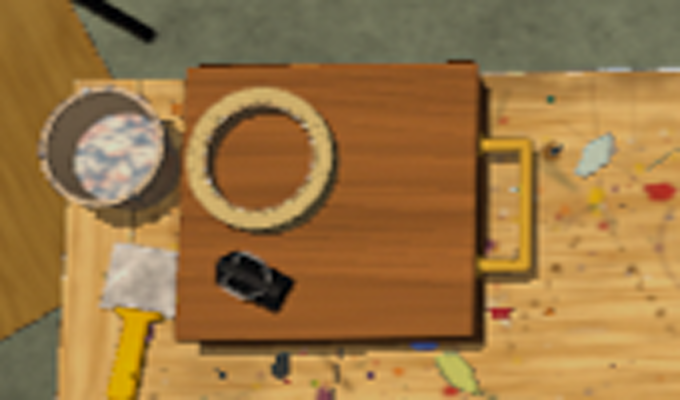

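View pics/press.png

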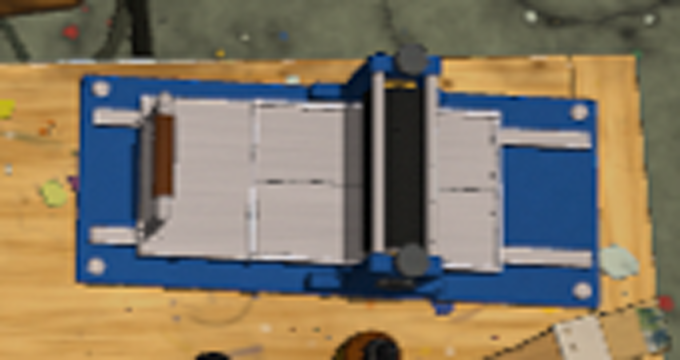

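Run:
```python
from h import *
z=np.load('pics/top0.npz');K,T=z['K'],z['T']
def f(u,v,z,ox,oy): return onz(K,T,(u-1.5)/4+ox,(v-1.5)/4+oy,z).round(1)
c=lambda u,v,z:f(u,v,z,100,200)
pr=lambda u,v,z:f(u,v,z,360,200)
print('cab front corners',c(476,65,76),c(480,340,76),'back',c(187,67,76),c(178,341,76))
print('handle ends',c(528,145,49),c(528,266,49))
print('base',pr(83,75,12),pr(598,98,12),pr(600,306,12),pr(78,283,12))
print('bar',pr(162,115,100),pr(162,197,100))
print('lip',pr(252,100,35),pr(248,259,35),pr(500,112,35),pr(501,272,35), 'mid',pr(252,180,30),pr(500,190,30))
```

```text
cab front corners [521.3 404.9  76. ] [320.4 398.2  76. ] back [523.3 614.5  76. ] [323.2 611.8  76. ]
handle ends [467.3 370.5  49. ] [377.5 369.2  49. ]
base [522.5 -72.1  12. ] [ 498.2 -459.3   12. ] [ 340.2 -447.2   12. ] [363.7 -62.2  12. ]
bar [ 469.7 -116.2  100. ] [ 410.4 -113.5  100. ]
lip [ 495.4 -194.    35. ] [ 375.9 -184.5   35. ] [ 483.2 -377.3   35. ] [ 363.2 -368.8   35. ] mid [ 435.8 -191.7   30. ] [ 425.2 -374.4   30. ]
```

```bash
cat >> h.py <<'E'
def yaw(s=None):
    s=s or st(); x=R.from_quat(s['ee_rot']).as_matrix()[:,0]; return np.degrees(np.arctan2(x[1],x[0]))
def plan(x,y,z,yw=None,s=None):
    s=s or st(); M=R.from_quat(s['ee_rot']).as_matrix()
    dv=M.T@(np.array([x,y,z])-s['ee_pos'])/10
    tw=0 if yw is None else -((yw-yaw(s)+90)%180-90)
    print('t',round(s['time_s'],2),'slide',dv.round(2).tolist(),'twist',round(tw,1),'from',s['ee_pos'].round(1).tolist(),'yaw',round(yaw(s),2),'gap',round(s['finger_gap'],1),'F',s['ft_force'].round(1).tolist(),'q6',round(s['q'][6],2))
E
python3 -c "
from h import *
plan(422,369,170,91)"
```

```text
t 0.15 slide [-9.1, 32.28, 5.9] twist -14.7 from [129.9, 533.8, 228.8] yaw 76.32 gap 85.2 F [0.4, -0.0, 0.6] q6 -0.03
```

>>> {"method": "arm_command", "body": {"slide": [[-9.1, 32.3, 5.9], [-9.1, 32.3, 5.9], [-9.1, 32.3, 5.9], [-9.1, 32.3, 5.9], [-9.1, 32.3, 5.9], [-9.1, 32.3, 5.9], [-9.1, 32.3, 5.9], [-9.1, 32.3, 5.9], [-9.1, 32.3, 5.9], [-9.1, 32.3, 5.9]], "twist": [-14.7, -14.7, -14.7, -14.7, -14.7, -14.7, -14.7, -14.7, -14.7, -14.7], "gripper": [0.35, 0.35, 0.35, 0.35, 0.35, 0.35, 0.35, 0.35, 0.35, 0.35]}}

```text
time_s: 1.15
ee_pos: [420.8, 371.0, 170.4]
ee_rot: [0.7, 0.714, -0.0, -0.001]
ft_force: [-0.1, -0.0, -0.1]
finger_gap: 30.1
```

Run:
```python
from h import *
plan(422,369,44,91)
p,d,K,T=grab('wrist','w1.png'); np.savez('pics/w1.npz',p=p,d=d,K=K,T=T)
print(proj(K,T,[422,369,49]))
```

```text
t 1.15 slide [-0.21, 0.13, 12.64] twist 0.2 from [420.8, 371.0, 170.4] yaw 91.16 gap 30.1 F [-0.1, -0.0, -0.1] q6 0.89
[312.18616619 236.96803275]
```

View pics/w1.png

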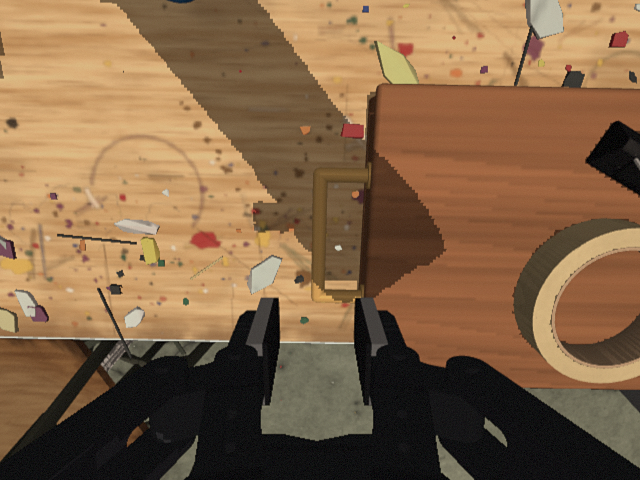

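Run:
```python
from h import *
z=np.load('pics/w1.npz');p,d,K,T=[z[k] for k in 'pdKT']
P=cloud(d,K,T)
for v in (180,200,220,240,260,280):
    row=np.where((P[v,300:345,2]>42)&(P[v,300:345,2]<56))[0]+300
    print(v,row.min(),row.max(), onz(K,T,(row.min()+row.max())/2,v,49).round(1))
for v in (110,150,200,250,300,350,375):
    row=np.where((P[v,340:440,2]>71)&(P[v,340:440,2]<80))[0]+340
    print('front',v,row.min(),onz(K,T,row.min(),v,76).round(1))
for u in (400,450,500,550,600,630):
    col=np.where((P[:150,u,2]>71)&(P[:150,u,2]<80))[0]
    print('side',u,onz(K,T,u,col.min(),76).round(1))
m=(P[...,2]>42)&(P[...,2]<56); m[:,:300]=0;m[:,345:]=0
print(np.nanmin(P[m],0),np.nanmax(P[m],0))
```

```text
180 313 344 [381.9 379.3  49. ]
200 313 326 [395.6 373.6  49. ]
220 312 326 [409.7 373.5  49. ]
240 312 325 [424.1 373.5  49. ]
260 312 324 [439.  373.4  49. ]
280 311 324 [454.4 373.4  49. ]
front 110 375 [337.7 404.   76. ]
front 150 373 [360.1 404.2  76. ]
front 200 370 [390.1 404.2  76. ]
front 250 367 [422.3 404.2  76. ]
front 300 374 [457.  410.9  76. ]
front 350 415 [494.2 441.6  76. ]Traceback (most recent call last):
  File "<stdin>", line 9, in <module>
    return umr_minimum(a, axis, None, out, keepdims, initial, where)
ValueError: zero-size array to reduction operation minimum which has no identity
```

>>> {"method": "arm_command", "body": {"slide": [[0.22, 0.1, 4], [0.22, 0.1, 8], [0.22, 0.1, 11], [0.22, 0.1, 12.6], [0.22, 0.1, 12.6], [0.22, 0.1, 12.6], [0.22, 0.1, 12.6], [0.22, 0.1, 12.6], [0.22, 0.1, 12.6], [0.22, 0.1, 12.6]], "twist": [1, 1, 1, 1, 1, 1, 1, 1, 1, 1], "gripper": [0.35, 0.35, 0.35, 0.35, 0.35, 0, 0, 0, 0, 0]}}

```text
time_s: 2.2
ee_pos: [424.1, 372.9, 47.3]
ee_rot: [0.707, 0.707, 0.002, -0.0]
ft_force: [-2.5, -0.8, 4.9]
finger_gap: -0.1
```

Run:
```python
from h import *
plan(421,198,44,90)
```

```text
t 2.2 slide [-17.49, -0.33, 0.29] twist 0.0 from [424.1, 372.9, 47.3] yaw 90.04 gap -0.1 F [-2.5, -0.8, 4.9] q6 0.89
```

Run:
```python
from h import *
p,d,K,T=grab('wrist','w2.png')
p,d,K,T=grab('top'); cv2.imwrite('pics/t2.png',cv2.resize(p[200:300,100:270],None,fx=4,fy=4)[:,:,::-1])
```

```text
(no output)
```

View pics/w2.png

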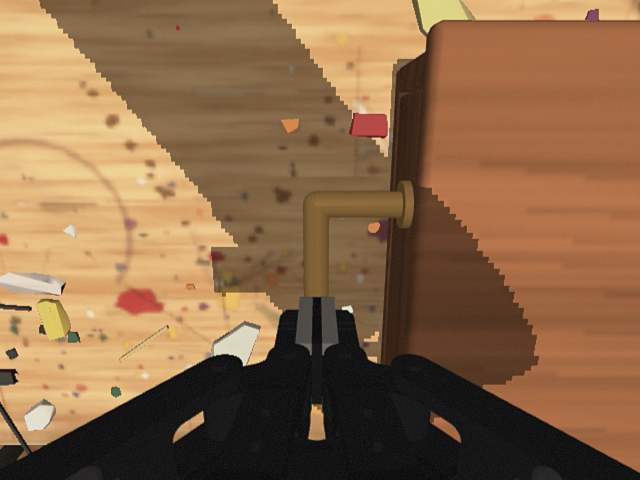

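View pics/t2.png

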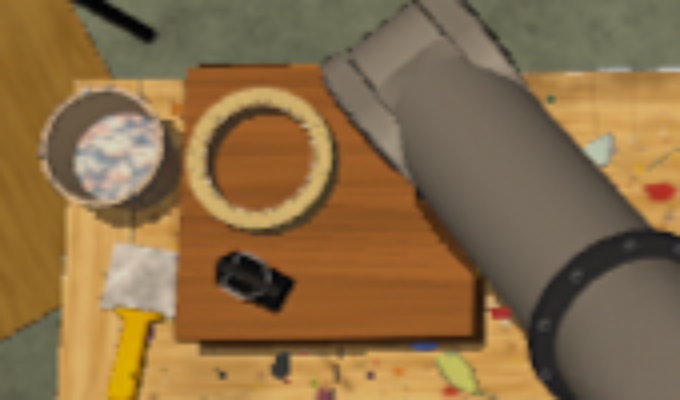

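Run:
```python
from h import *
p,d,K,T=grab('wrist')
P=cloud(d,K,T)
for v in range(270,400,10): print(v,[P[v,u].round(0).tolist() for u in (305,317,328)])
plan(421,373,44,90)
```

```text
270 [[404.0, 369.0, 47.0], [404.0, 374.0, 49.0], [406.0, 378.0, 44.0]]
280 [[409.0, 369.0, 47.0], [408.0, 374.0, 49.0], [409.0, 378.0, 45.0]]
290 [[413.0, 369.0, 47.0], [412.0, 374.0, 49.0], [433.0, 380.0, 0.0]]
300 [[413.0, 369.0, 55.0], [413.0, 374.0, 55.0], [413.0, 378.0, 56.0]]
310 [[413.0, 370.0, 64.0], [413.0, 374.0, 64.0], [413.0, 378.0, 64.0]]
320 [[413.0, 370.0, 71.0], [413.0, 374.0, 71.0], [413.0, 378.0, 72.0]]
330 [[413.0, 370.0, 79.0], [413.0, 374.0, 79.0], [413.0, 377.0, 79.0]]
340 [[413.0, 370.0, 85.0], [413.0, 374.0, 85.0], [413.0, 377.0, 84.0]]
350 [[413.0, 370.0, 90.0], [415.0, 374.0, 88.0], [412.0, 377.0, 92.0]]
360 [[412.0, 370.0, 98.0], [419.0, 374.0, 87.0], [411.0, 377.0, 98.0]]
370 [[412.0, 370.0, 101.0], [423.0, 374.0, 86.0], [412.0, 377.0, 102.0]]
380 [[413.0, 371.0, 105.0], [426.0, 374.0, 86.0], [412.0, 376.0, 106.0]]
390 [[416.0, 371.0, 104.0], [429.0, 374.0, 87.0], [415.0, 377.0, 105.0]]
t 2.35 slide [0.01, -0.31, 0.33] twist 0.0 from [424.1, 372.9, 47.3] yaw 90.04 gap 0.4 F [-1.7, -1.1, 5.6] q6 0.89
```

>>> {"method": "arm_command", "body": {"slide": [[0, 0, -2], [0, 0, -3], [0, 0, -3], [0, 0, -3]], "twist": [0, 0, 0, 0], "gripper": [0, 0, 0, 0]}}

```text
time_s: 2.75
ee_pos: [423.6, 372.3, 75.2]
ee_rot: [0.707, 0.707, 0.001, -0.0]
ft_force: [0.3, 0.2, -0.8]
finger_gap: -0.0
```

Run:
```python
from h import *
plan(421,373,44,90)
p,d,K,T=grab('wrist','w3.png')
P=cloud(d,K,T)
for v in range(240,350,8): print(v,[P[v,u].round(0).tolist() for u in (305,317,328)])
```

```text
t 2.75 slide [0.07, -0.27, 3.12] twist 0.0 from [423.6, 372.3, 75.2] yaw 90.03 gap -0.0 F [0.3, 0.2, -0.8] q6 0.88
240 [[413.0, 367.0, 1.0], [399.0, 373.0, 49.0], [414.0, 380.0, -0.0]]
248 [[419.0, 367.0, -0.0], [403.0, 373.0, 49.0], [418.0, 380.0, 1.0]]
256 [[423.0, 367.0, 1.0], [407.0, 373.0, 50.0], [424.0, 380.0, -1.0]]
264 [[429.0, 366.0, -0.0], [411.0, 373.0, 50.0], [428.0, 380.0, 0.0]]
272 [[433.0, 366.0, 1.0], [415.0, 373.0, 49.0], [433.0, 380.0, 0.0]]
280 [[439.0, 366.0, 1.0], [419.0, 373.0, 49.0], [439.0, 380.0, -1.0]]
288 [[444.0, 366.0, 1.0], [423.0, 373.0, 49.0], [443.0, 380.0, 1.0]]
296 [[449.0, 366.0, 0.0], [427.0, 373.0, 49.0], [449.0, 380.0, -0.0]]
304 [[413.0, 369.0, 86.0], [412.0, 373.0, 88.0], [413.0, 377.0, 87.0]]
312 [[413.0, 369.0, 94.0], [413.0, 373.0, 94.0], [413.0, 377.0, 93.0]]
320 [[413.0, 369.0, 100.0], [413.0, 373.0, 99.0], [412.0, 377.0, 100.0]]
328 [[413.0, 369.0, 105.0], [413.0, 373.0, 105.0], [412.0, 377.0, 106.0]]
336 [[413.0, 369.0, 110.0], [413.0, 373.0, 110.0], [413.0, 377.0, 110.0]]
344 [[413.0, 370.0, 115.0], [413.0, 373.0, 115.0], [413.0, 377.0, 114.0]]
```

View pics/w3.png

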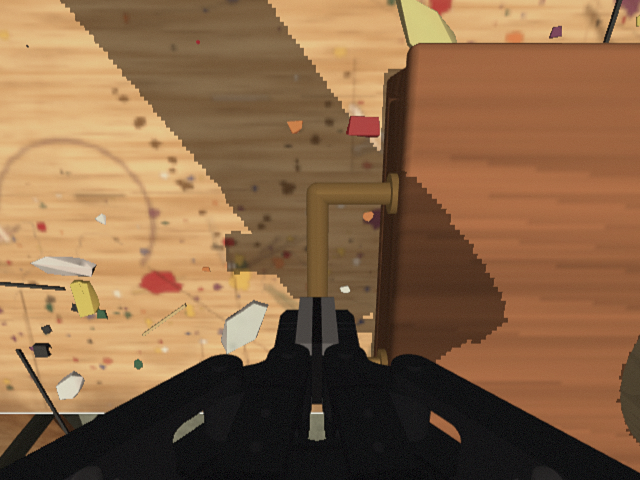

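>>> {"method": "arm_command", "body": {"slide": [[0.1, 0, 0], [0.1, 0, 0], [0.1, 0, 0], [0.1, 0, 2], [0.1, 0, 3.5], [0.1, 0, 4.5], [0.1, 0, 4.8], [0.1, 0, 4.8], [0.1, 0, 4.8], [0.1, 0, 4.8]], "twist": [0, 0, 0, 0, 0, 0, 0, 0, 0, 0], "gripper": [0.35, 0.35, 0.35, 0.35, 0.35, 0.35, 0.35, 0.35, 0.35, 0.35]}}

```text
time_s: 3.8
ee_pos: [423.2, 373.1, 34.0]
ee_rot: [0.707, 0.707, 0.001, -0.001]
ft_force: [-13.0, -13.2, 41.0]
finger_gap: 30.1
```

Run:
```python
from h import *
plan(421,373,44,90)
p,d,K,T=grab('wrist','w4.png')
P=cloud(d,K,T)
for v in range(280,400,10): print(v,[P[v,u].round(0).tolist() for u in (265,275,317,360,370)])
```

```text
t 3.8 slide [-0.01, -0.22, -1.0] twist 0.1 from [423.2, 373.1, 34.0] yaw 90.06 gap 30.1 F [-13.0, -13.2, 41.0] q6 0.89
280 [[421.0, 349.0, 0.0], [422.0, 354.0, -0.0], [402.0, 374.0, 48.0], [421.0, 395.0, 1.0], [422.0, 400.0, -0.0]]
290 [[427.0, 349.0, -0.0], [426.0, 354.0, 1.0], [406.0, 374.0, 49.0], [427.0, 395.0, 0.0], [427.0, 400.0, 0.0]]
300 [[412.0, 354.0, 42.0], [412.0, 358.0, 43.0], [409.0, 374.0, 50.0], [412.0, 390.0, 43.0], [412.0, 394.0, 43.0]]
310 [[412.0, 356.0, 51.0], [413.0, 359.0, 50.0], [413.0, 374.0, 49.0], [413.0, 389.0, 51.0], [412.0, 393.0, 51.0]]
320 [[412.0, 356.0, 58.0], [416.0, 359.0, 51.0], [417.0, 374.0, 49.0], [413.0, 389.0, 56.0], [412.0, 392.0, 59.0]]
330 [[412.0, 357.0, 65.0], [420.0, 359.0, 51.0], [422.0, 374.0, 49.0], [416.0, 389.0, 58.0], [413.0, 391.0, 65.0]]
340 [[412.0, 358.0, 72.0], [423.0, 359.0, 53.0], [426.0, 374.0, 49.0], [420.0, 389.0, 59.0], [413.0, 390.0, 71.0]]
350 [[414.0, 358.0, 74.0], [426.0, 359.0, 55.0], [430.0, 374.0, 48.0], [423.0, 389.0, 59.0], [414.0, 390.0, 74.0]]
360 [[418.0, 358.0, 74.0], [431.0, 359.0, 54.0], [434.0, 374.0, 49.0], [426.0, 389.0, 61.0], [418.0, 390.0, 74.0]]
370 [[421.0, 358.0, 74.0], [434.0, 359.0, 56.0], [438.0, 374.0, 49.0], [429.0, 389.0, 62.0], [422.0, 390.0, 73.0]]
380 [[425.0, 358.0, 73.0], [478.0, 352.0, 0.0], [443.0, 374.0, 49.0], [433.0, 389.0, 63.0], [425.0, 390.0, 74.0]]
390 [[429.0, 358.0, 74.0], [484.0, 352.0, 0.0], [447.0, 374.0, 49.0], [484.0, 397.0, 1.0], [428.0, 391.0, 74.0]]
```

View pics/w4.png

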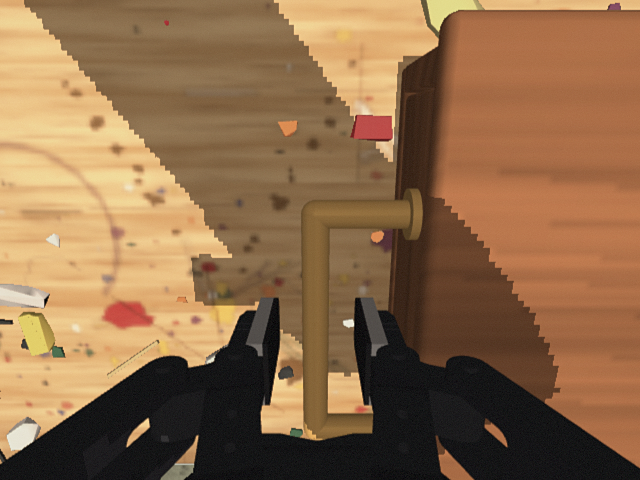

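>>> {"method": "arm_command", "body": {"slide": [[0, 0, -1.2], [0, 0, -1.2], [0, 0, -1.2]], "twist": [0, 0, 0], "gripper": [0.35, 0.35, 0.35]}}

```text
time_s: 4.15
ee_pos: [423.3, 372.8, 38.2]
ee_rot: [0.707, 0.707, -0.0, 0.0]
ft_force: [0.2, -0.2, -0.2]
finger_gap: 29.9
```

Run:
```python
from h import *
plan(421,373,44,90)
p,d,K,T=grab('wrist','w5.png')
P=cloud(d,K,T)
for v in range(330,480,12): print(v,[P[v,u].round(0).tolist() for u in (400,430,460,500,540,580,620)])
p,d,K,T=grab('scene'); cv2.imwrite('pics/s5.png',cv2.resize(p[220:440,300:520],None,fx=2.7,fy=2.7,interpolation=cv2.INTER_CUBIC)[:,:,::-1])
```

```text
t 4.15 slide [0.02, -0.23, -0.58] twist 0.0 from [423.3, 372.8, 38.2] yaw 90.02 gap 29.9 F [0.2, -0.2, -0.2] q6 0.89
330 [[431.0, 408.0, 36.0], [408.0, 408.0, 77.0], [409.0, 417.0, 76.0], [408.0, 429.0, 77.0], [409.0, 441.0, 76.0], [409.0, 454.0, 76.0], [408.0, 465.0, 77.0]]
342 [[416.0, 401.0, 70.0], [413.0, 408.0, 76.0], [412.0, 417.0, 77.0], [412.0, 430.0, 77.0], [413.0, 442.0, 76.0], [412.0, 454.0, 77.0], [413.0, 467.0, 76.0]]
354 [[409.0, 396.0, 89.0], [417.0, 409.0, 76.0], [417.0, 418.0, 76.0], [417.0, 431.0, 75.0], [417.0, 443.0, 76.0], [417.0, 455.0, 76.0], [417.0, 467.0, 76.0]]
366 [[411.0, 396.0, 92.0], [416.0, 406.0, 84.0], [411.0, 412.0, 91.0], [421.0, 431.0, 76.0], [421.0, 444.0, 76.0], [421.0, 456.0, 77.0], [421.0, 468.0, 76.0]]
378 [[411.0, 395.0, 96.0], [416.0, 405.0, 89.0], [412.0, 411.0, 95.0], [412.0, 421.0, 95.0], [nan, nan, nan], [426.0, 457.0, 76.0], [425.0, 468.0, 77.0]]
390 [[406.0, 392.0, 108.0], [417.0, 404.0, 94.0], [414.0, 411.0, 97.0], [411.0, 419.0, 101.0], [430.0, 445.0, 77.0], [431.0, 458.0, 76.0], [430.0, 471.0, 76.0]]
402 [[406.0, 392.0, 112.0], [420
[... 412 characters left out ...]
[444.0, 461.0, 76.0], [443.0, 473.0, 77.0]]
438 [[406.0, 390.0, 122.0], [406.0, 395.0, 121.0], [429.0, 412.0, 97.0], [449.0, 435.0, 76.0], [412.0, 420.0, 116.0], [411.0, 428.0, 117.0], [449.0, 475.0, 76.0]]
450 [[408.0, 390.0, 122.0], [406.0, 395.0, 124.0], [430.0, 411.0, 100.0], [432.0, 422.0, 99.0], [413.0, 419.0, 118.0], [411.0, 426.0, 120.0], [454.0, 476.0, 76.0]]
462 [[407.0, 388.0, 127.0], [405.0, 393.0, 128.0], [435.0, 412.0, 99.0], [431.0, 420.0, 103.0], [416.0, 420.0, 118.0], [412.0, 425.0, 122.0], [412.0, 433.0, 122.0]]
474 [[406.0, 388.0, 130.0], [406.0, 393.0, 130.0], [464.0, 423.0, 76.0], [431.0, 419.0, 107.0], [418.0, 420.0, 119.0], [411.0, 423.0, 125.0], [411.0, 430.0, 125.0]]
```

View pics/s5.png

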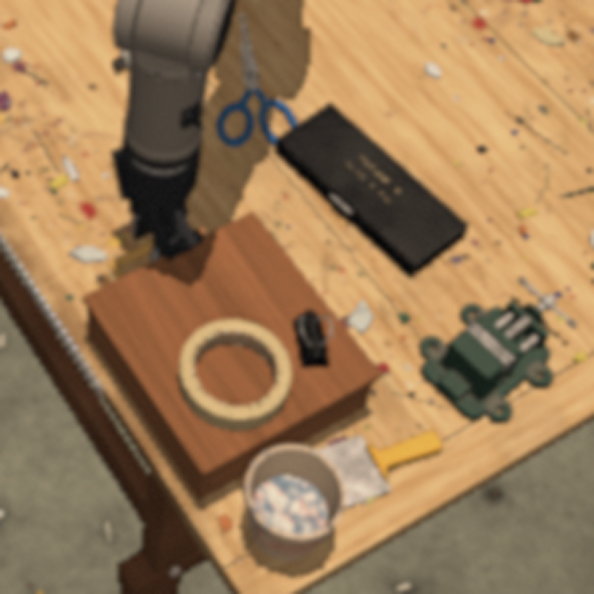

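>>> {"method": "arm_command", "body": {"slide": [[0.03, 0, 0.15], [0.03, 0, 0.15], [0.03, 0, 0.15], [0.03, 0, 0.15], [0.03, 0, 0.15]], "twist": [0, 0, 0, 0, 0], "gripper": [0.2, 0, 0, 0, 0]}}

```text
time_s: 4.75
ee_pos: [422.7, 372.6, 36.0]
ee_rot: [0.707, 0.707, -0.001, -0.0]
ft_force: [1.3, 0.8, -7.0]
finger_gap: 7.4
```

Run:
```python
from h import *
plan(423,198,37,90)
```

```text
t 4.75 slide [-17.46, 0.02, -0.08] twist 0.0 from [422.7, 372.6, 36.0] yaw 90.03 gap 7.4 F [1.3, 0.8, -7.0] q6 0.89
```

>>> {"method": "arm_command", "body": {"slide": [[-1, 0, 0], [-2.5, 0, 0], [-4.5, 0, 0], [-6.5, 0, 0], [-8.5, 0, 0], [-10.5, 0, 0], [-12.5, 0, 0], [-14.5, 0, 0], [-16, 0, 0], [-17, 0, 0], [-17.7, 0, 0], [-17.7, 0, 0]], "twist": [0, 0, 0, 0, 0, 0, 0, 0, 0, 0, 0, 0], "gripper": [0, 0, 0, 0, 0, 0, 0, 0, 0, 0, 0, 0]}}

```text
time_s: 5.95
ee_pos: [422.8, 197.5, 36.1]
ee_rot: [0.707, 0.707, 0.001, -0.001]
ft_force: [4.2, 4.9, -24.7]
finger_gap: 7.1
```

>>> {"method": "arm_command", "body": {"slide": [[-0.3, 0, 0], [-0.3, 0, 0], [-0.3, 0, 0]], "twist": [0, 0, 0], "gripper": [0, 0, 0]}}

```text
time_s: 6.25
ee_pos: [422.8, 197.5, 36.1]
ee_rot: [0.706, 0.708, 0.002, -0.002]
ft_force: [5.1, 8.7, -26.7]
finger_gap: 7.1
```

>>> {"method": "arm_command", "body": {"slide": [[0, 0, 0], [0, 0, 0], [0, 0, 0], [0, 0, -4], [0, 0, -9], [0, 0, -14], [0, 0, -18], [0, 0, -18]], "twist": [0, 0, 0, 0, 0, 0, 0, 0], "gripper": [0.3, 0.3, 0.3, 0.3, 0.3, 0.3, 0.4, 0.4]}}

```text
time_s: 7.05
ee_pos: [427.9, 194.6, 225.0]
ee_rot: [0.707, 0.707, 0.008, 0.002]
ft_force: [-0.0, 0.1, 0.3]
finger_gap: 34.2
```

Run:
```python
from h import *
plan(440,-115,200,86)
```

```text
t 7.05 slide [-30.97, 1.2, 2.28] twist 4.0 from [427.9, 194.6, 225.0] yaw 89.97 gap 34.2 F [-0.0, 0.1, 0.3] q6 1.14
```

>>> {"method": "arm_command", "body": {"slide": [[-31, 1.6, 1.6], [-31, 1.6, 1.6], [-31, 1.6, 1.6], [-31, 1.6, 1.6], [-31, 1.6, 1.6], [-31, 1.6, 1.6], [-31, 1.6, 1.6], [-31, 1.6, 1.6], [-31, 1.6, 1.6], [-31, 1.6, 1.6]], "twist": [4, 4, 4, 4, 4, 4, 4, 4, 4, 4], "gripper": [0.4, 0.4, 0.4, 0.4, 0.4, 0.4, 0.4, 0.4, 0.4, 0.4]}}

```text
time_s: 8.05
ee_pos: [439.8, -114.4, 201.1]
ee_rot: [0.73, 0.684, 0.0, -0.001]
ft_force: [1.0, 0.8, 0.6]
finger_gap: 34.0
```

Run:
```python
from h import *
plan(440,-115,66,86)
p,d,K,T=grab('wrist','w6.png'); np.savez('pics/w6.npz',p=p,d=d,K=K,T=T)
p,d,K,T=grab('top','t6.png'); np.savez('pics/t6.npz',p=p,d=d,K=K,T=T)
```

```text
t 8.05 slide [-0.08, 0.03, 13.51] twist 0.3 from [439.8, -114.4, 201.1] yaw 86.25 gap 34.0 F [1.0, 0.8, 0.6] q6 1.8
```

View pics/w6.png

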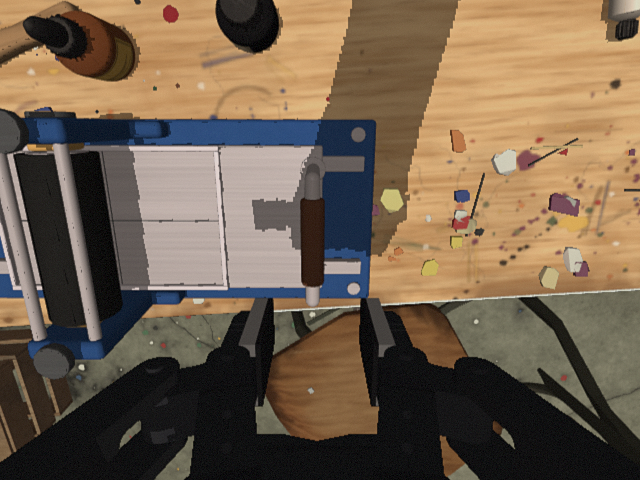

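View pics/t6.png

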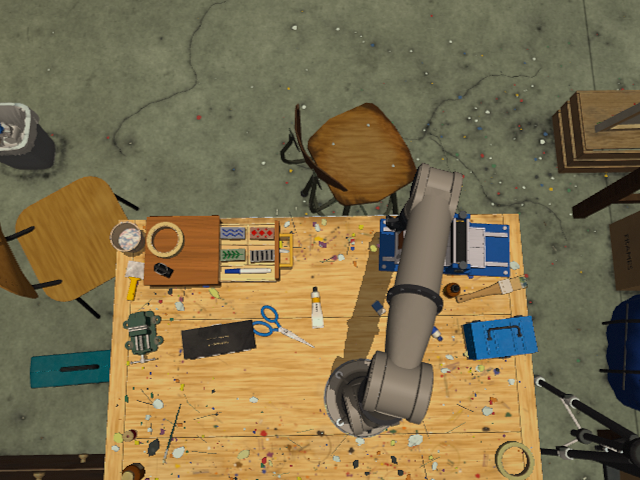

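Run:
```python
from h import *
z=np.load('pics/w6.npz');p,d,K,T=[z[k] for k in 'pdKT']
P=cloud(d,K,T)
f=lambda u,v,z:onz(K,T,u,v,z).round(1)
a,b=f(312.5,198,100),f(312.5,287,100);print('bar',a,b,(a+b)/2, np.degrees(np.arctan2(b[1]-a[1],b[0]-a[0])))
print(P[240,312],P[140,340],P[180,180])
a,b=f(219,147,35),f(226,288,35);print('lip',a,b,(a+b)/2,np.degrees(np.arctan2(b[1]-a[1],b[0]-a[0])))
zb=np.nanmedian(P[125:130,330:350,2]);print('zb',zb)
a,b=f(376,121,zb),f(369,298,zb);print('base end',a,b,(a+b)/2,np.degrees(np.arctan2(b[1]-a[1],b[0]-a[0])))
# side edge of lips along y: 
a,b=f(113,151,35),f(219,147,35);print('lipside',a,b,np.degrees(np.arctan2(b[1]-a[1],b[0]-a[0])))
a,b=f(376,121,zb),f(120,121,zb);print('base side',a,b,np.degrees(np.arctan2(b[1]-a[1],b[0]-a[0])))
```

```text
bar [ 409.6 -113.9  100. ] [ 470.1 -118.   100. ] [ 439.85 -115.95  100.  ] -3.8769266953377803
[ 437.18316037 -116.10563221   99.72449092] [378.99928065 -89.70038128  10.04144207] [ 400.59085339 -219.60454921   30.79549549]
lip [ 377.1 -184.1   35. ] [ 493.8 -194.2   35. ] [ 435.45 -189.15   35.  ] -4.946435120748518
zb 10.232263383412032
base end [366.  -59.7  10.2] [522.8 -69.6  10.2] [444.4  -64.65  10.2 ] -3.612731419063592
lipside [ 374.7 -265.8   35. ] [ 377.1 -184.1   35. ] 88.3173765331032
base side [366.  -59.7  10.2] [ 352.3 -267.5   10.2] -93.77198192562082
```

>>> {"method": "arm_command", "body": {"slide": [[-0.16, 0, 4], [-0.16, 0, 8], [-0.16, 0, 11], [-0.16, 0, 13.1], [-0.16, 0, 13.3], [-0.16, 0, 13.3], [-0.16, 0, 13.3], [-0.16, 0, 13.3], [-0.16, 0, 13.3], [-0.16, 0, 13.3], [-0.16, 0, 13.3], [-0.16, 0, 13.3]], "twist": [0, 0, 0, 0, 0, 0, 0, 0, 0, 0, 0, 0], "gripper": [0.4, 0.4, 0.4, 0.4, 0.4, 0.4, 0.4, 0.4, 0, 0, 0, 0]}}

```text
time_s: 9.35
ee_pos: [440.3, -118.4, 69.2]
ee_rot: [0.731, 0.682, 0.001, 0.001]
ft_force: [-1.1, 0.7, 6.0]
finger_gap: 14.4
```

Run:
```python
from h import *
plan(449.3,10.1,66,86.2)
```

```text
t 9.35 slide [12.88, 0.01, 0.33] twist -0.2 from [440.3, -118.4, 69.2] yaw 86.04 gap 14.4 F [-1.1, 0.7, 6.0] q6 1.9
```

>>> {"method": "arm_command", "body": {"slide": [[1, 0, 0], [2.5, 0, 0], [4, 0, 0], [6, 0, 0], [8, 0, 0], [10, 0, 0], [11.5, 0, 0], [12.5, 0, 0], [13, 0, 0], [13.2, 0, 0], [13.2, 0, 0]], "twist": [0, 0, 0, 0, 0, 0, 0, 0, 0, 0, 0], "gripper": [0, 0, 0, 0, 0, 0, 0, 0, 0, 0, 0]}}

```text
time_s: 10.45
ee_pos: [448.9, 9.3, 69.2]
ee_rot: [0.732, 0.682, -0.001, 0.002]
ft_force: [-3.5, -8.4, 10.0]
finger_gap: 14.0
```

>>> {"method": "arm_command", "body": {"slide": [[0.3, 0, 0], [0.3, 0, 0], [0.3, 0, 0]], "twist": [0, 0, 0], "gripper": [0, 0, 0]}}

```text
time_s: 10.75
ee_pos: [448.9, 9.3, 69.1]
ee_rot: [0.733, 0.681, -0.003, 0.003]
ft_force: [-3.9, -13.1, 9.7]
finger_gap: 14.0
```

>>> {"method": "arm_command", "body": {"slide": [[-0.2, 0, 0], [-0.3, 0, 0], [-0.3, 0, 0], [-0.3, 0, -4], [-0.3, 0, -9], [-0.3, 0, -14], [-5, -1, -17], [-10, -2.5, -18], [-14, -3, -18], [-14, -3, -18], [-14, -3, -18], [-14, -3, -18]], "twist": [0, 0, 0, 0, 0, 0, 0, 0, 0, 0, 0, 0], "gripper": [0.4, 0.4, 0.4, 0.4, 0.4, 0.5, 0.7, 0.7, 0.7, 0.7, 0.7, 0.7]}}

```text
time_s: 11.95
ee_pos: [409.4, -119.3, 247.6]
ee_rot: [0.73, 0.683, 0.0, -0.001]
ft_force: [0.1, -0.2, -0.0]
finger_gap: 59.7
```

Run:
```python
from h import *
plan(420,320,230,90)
p,d,K,T=grab('wrist','w7.png'); np.savez('pics/w7.npz',p=p,d=d,K=K,T=T)
```

```text
t 11.95 slide [43.9, -1.86, 1.81] twist -3.8 from [409.4, -119.3, 247.6] yaw 86.2 gap 59.7 F [0.1, -0.2, -0.0] q6 1.78
```

View pics/w7.png

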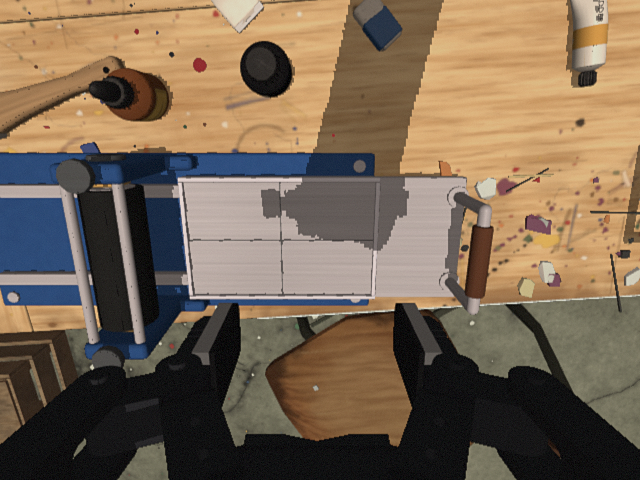

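Run:
```python
from h import *
z=np.load('pics/w7.npz');p=z['p']
cv2.imwrite('pics/w7z.png',cv2.resize(p[165:315,165:395],None,fx=3.4,fy=3.4,interpolation=cv2.INTER_CUBIC)[:,:,::-1])
```

```text
(no output)
```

View pics/w7z.png

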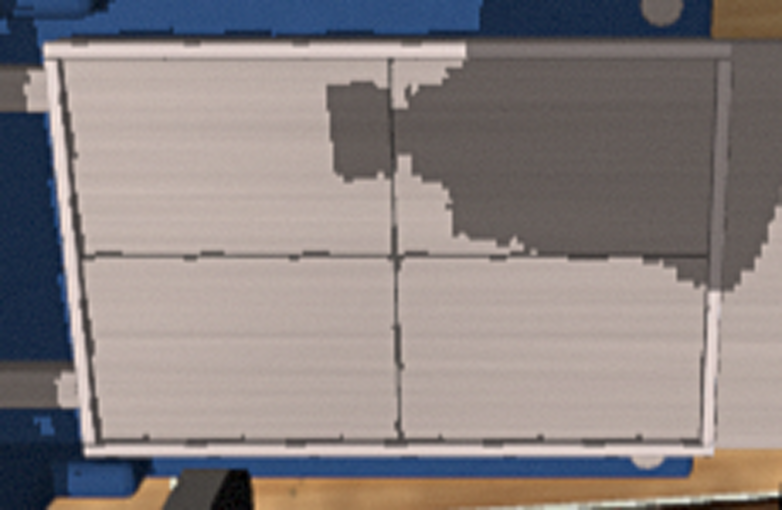

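Run:
```python
from h import *
z=np.load('pics/w7.npz');p,d,K,T=[z[k] for k in 'pdKT']
f=lambda u,v,zz:onz(K,T,165+(u+.5)/3.4-.5,165+(v+.5)/3.4-.5,zz)
c=[f(44,44,35),f(731,44,35),f(712,455,35),f(86,455,35)]
for q in c: print(q.round(1))
print('centre',np.mean(c,0).round(1),'cross',f(396,257,30).round(1))
for i,j in((0,1),(3,2),(0,3),(1,2)):
    v=c[j]-c[i]; print(np.linalg.norm(v).round(1),np.degrees(np.arctan2(v[1],v[0])).round(2))
a,b=f(391,58,30),f(400,438,30); v=b-a; print('xline',np.degrees(np.arctan2(v[1],v[0])))
a,b=f(85,257,30),f(706,256,30); v=b-a; print('yline',a,b,np.degrees(np.arctan2(v[1],v[0])))
```

```text
[ 372.4 -241.2   35. ]
[384.6 -59.2  35. ]
[503.5 -67.1  35. ]
[ 491.2 -249.1   35. ]
centre [ 437.9 -154.2   35. ] cross [ 438.8 -154.    30. ]
182.4 86.17
182.4 86.13
119.0 -3.81
119.1 -3.81
xline -4.01774797236382
yline [ 432.9253918  -241.56455278   30.        ] [444.40688052 -66.69057869  30.        ] 86.24359176975398
```

Run:
```python
from h import *
plan(425,345,240,0)
```

```text
t 12.0 slide [46.42, -1.49, 0.79] twist 86.2 from [409.5, -119.2, 247.6] yaw 86.24 gap 60.1 F [0.2, -0.5, 1.1] q6 1.78
```

>>> {"method": "arm_command", "body": {"slide": [[46.4, -1.5, 0.8], [46.4, -1.5, 0.8], [46.4, -1.5, 0.8], [46.4, -1.5, 0.8], [46.4, -1.5, 0.8], [46.4, -1.5, 0.8], [46.4, -1.5, 0.8], [46.4, -1.5, 0.8], [46.4, -1.5, 0.8], [46.4, -1.5, 0.8], [46.4, -1.5, 0.8], [46.4, -1.5, 0.8]], "twist": [86.2, 86.2, 86.2, 86.2, 86.2, 86.2, 86.2, 86.2, 86.2, 86.2, 86.2, 86.2], "gripper": [0.65, 0.65, 0.65, 0.65, 0.65, 0.65, 0.65, 0.65, 0.65, 0.65, 0.65, 0.65]}}

```text
time_s: 13.2
ee_pos: [422.1, 350.8, 238.2]
ee_rot: [1.0, 0.003, -0.002, -0.001]
ft_force: [-0.7, -0.4, -0.6]
finger_gap: 55.4
```

Run:
```python
from h import *
plan(425,345,240,0)
p,d,K,T=grab('wrist','w8.png'); np.savez('pics/w8.npz',p=p,d=d,K=K,T=T)
```

```text
t 13.2 slide [0.29, 0.58, -0.19] twist 0.4 from [422.1, 350.8, 238.2] yaw 0.38 gap 55.4 F [-0.7, -0.4, -0.6] q6 -0.65
```

View pics/w8.png

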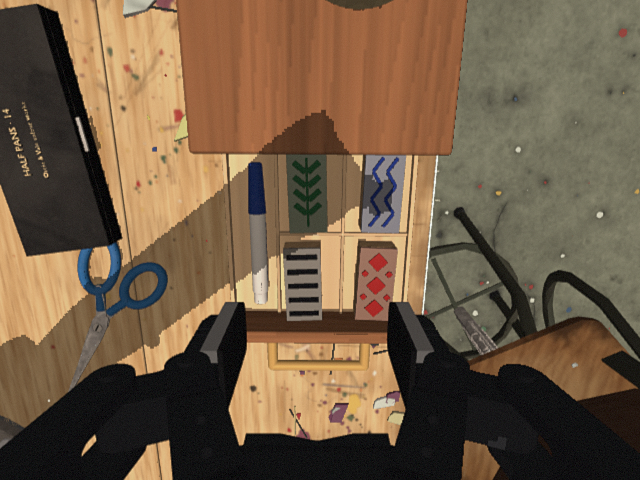

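```bash
cat >> h.py <<'E'
def blocks(p,d,K,T,ztop,reg,tol=5):
    P=cloud(d,K,T); x0,x1,y0,y1=reg
    m=(np.abs(P[...,2]-ztop)<tol)&(P[...,0]>x0)&(P[...,0]<x1)&(P[...,1]>y0)&(P[...,1]<y1)
    m=cv2.morphologyEx(m.astype(np.uint8),cv2.MORPH_OPEN,np.ones((3,3)))
    n,l,s,c=cv2.connectedComponentsWithStats(m,connectivity=4)
    out=[]
    for i in range(1,n):
        if s[i,4]<150: continue
        v,u=np.where(l==i)
        Q=np.array([onz(K,T,a,b,ztop)[:2] for a,b in zip(u,v)],np.float32)
        (cx,cy),(w,h),a=cv2.minAreaRect(Q)
        if w>h: w,h,a=h,w,a-90
        if a>45:a-=90*0
        a=(a+90)%180-90
        col=p[l==i].mean(0)
        out.append((cx,cy,w,h,a)); print('blk c',round(cx,1),round(cy,1),'wh',round(w,1),round(h,1),'ang',round(a,1),'rgb',col.round(0),'px',s[i,4],'edge',c[i].round(0))
    return out
E
python3 - <<'E'
from h import *
z=np.load('pics/w8.npz');p,d,K,T=[z[k] for k in 'pdKT']
blocks(p,d,K,T,46,(360,530,236,404),3)
E
```

```text
blk c 413.0 368.4 wh 33.8 67.8 ang 1.7 rgb [57. 63. 49.] px 3024 edge [307. 193.]
blk c 478.1 368.8 wh 33.8 67.5 ang -1.4 rgb [101.  99. 110.] px 2988 edge [382. 193.]
blk c 408.9 284.2 wh 33.8 71.8 ang 1.8 rgb [100.  91.  82.] px 2598 edge [303. 284.]
blk c 476.1 285.1 wh 33.8 71.7 ang -2.3 rgb [153.  92.  78.] px 2525 edge [375. 283.]
```

Run:
```python
from h import *
plan(476.1,285.1,100,-2.3)
plan(476.1,285.1,22,-2.3)
```

```text
t 13.25 slide [5.3, 6.25, 13.83] twist 2.5 from [423.3, 347.5, 238.4] yaw 0.18 gap 55.7 F [-0.3, 0.2, 0.2] q6 -0.65
t 13.25 slide [5.33, 6.25, 21.63] twist 2.5 from [423.3, 347.5, 238.4] yaw 0.18 gap 55.7 F [-0.3, 0.2, 0.2] q6 -0.65
```

>>> {"method": "arm_command", "body": {"slide": [[5.1, 6, 3], [5.1, 6, 7], [5.1, 6, 11], [5.1, 6, 13], [5.1, 6, 13], [5.1, 6, 13], [5.1, 6, 13]], "twist": [2.5, 2.5, 2.5, 2.5, 2.5, 2.5, 2.5], "gripper": [0.55, 0.55, 0.55, 0.55, 0.55, 0.55, 0.55]}}

```text
time_s: 13.95
ee_pos: [478.3, 284.0, 112.1]
ee_rot: [1.0, -0.023, 0.002, -0.001]
ft_force: [0.2, 0.0, 0.0]
finger_gap: 46.8
```

Run:
```python
from h import *
p,d,K,T=grab('wrist','w9.png')
b=blocks(p,d,K,T,46,(360,530,236,404),3)
for x in b:
    if abs(x[0]-476)<10 and abs(x[1]-285)<15: plan(x[0],x[1],22,x[4])
```

```text
blk c 478.5 369.3 wh 33.5 69.3 ang -1.5 rgb [120. 117. 130.] px 9510 edge [309. 100.]
blk c 413.8 369.2 wh 34.1 69.9 ang 1.6 rgb [119. 132. 102.] px 9571 edge [181. 106.]
blk c 476.6 284.9 wh 33.6 71.0 ang -2.2 rgb [104.  63.  53.] px 6981 edge [313. 258.]
blk c 409.7 284.1 wh 33.9 71.6 ang 1.9 rgb [62. 57. 52.] px 6775 edge [195. 263.]
blk c 476.3 245.2 wh 3.3 64.6 ang 90.0 rgb [74. 47. 31.] px 466 edge [316. 324.]
blk c 374.9 245.3 wh 3.1 29.1 ang 89.5 rgb [75. 48. 32.] px 211 edge [146. 332.]
t 14.0 slide [-0.22, -0.07, 9.03] twist -0.4 from [478.4, 283.9, 112.3] yaw -2.59 gap 47.2 F [0.6, 1.0, -0.2] q6 -0.51
```

View pics/w9.png

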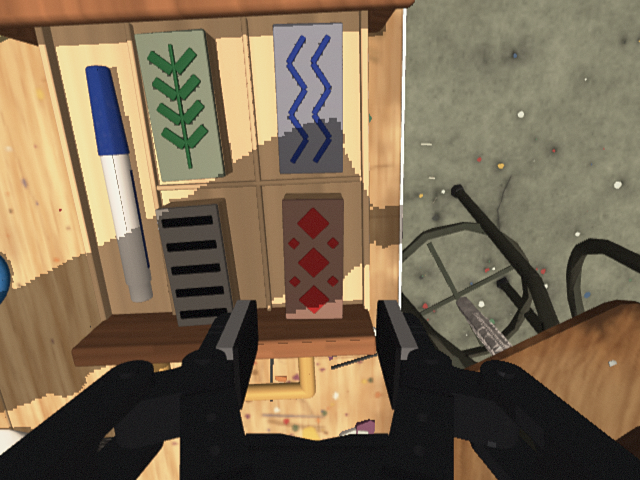

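>>> {"method": "arm_command", "body": {"slide": [[-0.2, -0.1, 3], [-0.2, -0.1, 6], [-0.2, -0.1, 8], [-0.2, -0.1, 9], [-0.2, -0.1, 9], [-0.2, -0.1, 9], [-0.2, -0.1, 9], [-0.2, -0.1, 9], [-0.2, -0.1, 9], [-0.2, -0.1, 9]], "twist": [-0.4, -0.4, -0.4, -0.4, -0.4, -0.4, -0.4, -0.4, -0.4, -0.4], "gripper": [0.55, 0.55, 0.55, 0.55, 0.55, 0.55, 0.2, 0.2, 0.2, 0.2]}}

```text
time_s: 15.0
ee_pos: [476.4, 284.5, 21.7]
ee_rot: [1.0, -0.02, 0.001, -0.001]
ft_force: [-0.8, 0.7, 6.2]
finger_gap: 33.1
```

Run:
```python
from h import *
plan(476,285,150)
p,d,K,T=grab('wrist','w10.png')
```

```text
t 15.0 slide [-0.01, -0.08, -12.83] twist 0 from [476.4, 284.5, 21.7] yaw -2.26 gap 33.1 F [-0.8, 0.7, 6.2] q6 -0.47
```

View pics/w10.png

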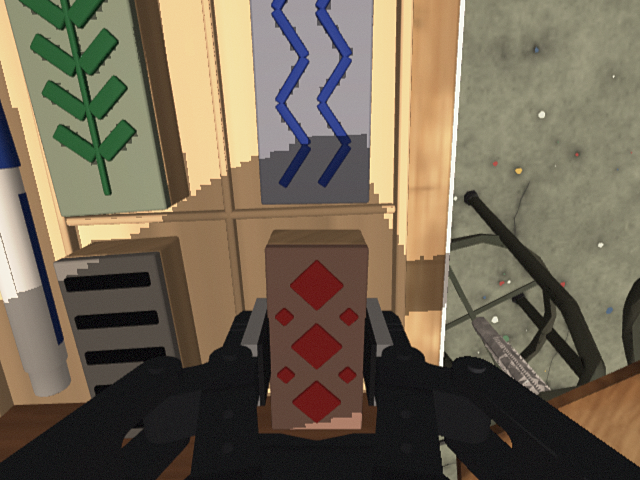

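>>> {"method": "arm_command", "body": {"slide": [[0, 0, -2], [0, 0, -5], [0, 0, -8], [0, 0, -11], [0, 0, -11.5], [0, 0, -11.5]], "twist": [0, 0, 0, 0, 0, 0], "gripper": [0, 0, 0, 0, 0, 0]}}

```text
time_s: 15.65
ee_pos: [476.0, 283.7, 136.0]
ee_rot: [1.0, -0.02, 0.001, -0.001]
ft_force: [-0.4, 0.4, -1.2]
finger_gap: 32.7
```

```bash
cat >> h.py <<'E'
def slot(a,b):
    t=np.radians(-3.83); return np.array([438.3,-154.1])+a*np.array([np.cos(t),np.sin(t)])+b*np.array([-np.sin(t),np.cos(t)])
E
python3 - <<'E'
from h import *
x,y=slot(29,-42);print(x,y);plan(x,y,135,-3.83)
E
```

```text
464.4297860523596 -197.94329231316826
t 15.65 slide [0.76, 48.18, 0.03] twist 1.5 from [476.0, 283.7, 136.0] yaw -2.28 gap 32.7 F [-0.4, 0.4, -1.2] q6 -0.51
```

>>> {"method": "arm_command", "body": {"slide": [[0.1, 3, 0], [0.1, 7, 0], [0.2, 12, 0], [0.3, 17, 0], [0.4, 22, 0], [0.5, 27, 0], [0.6, 32, 0], [0.7, 37, 0], [0.8, 42, 0], [0.8, 46, 0], [0.8, 48.2, 0], [0.8, 48.2, 0]], "twist": [1.5, 1.5, 1.5, 1.5, 1.5, 1.5, 1.5, 1.5, 1.5, 1.5, 1.5, 1.5], "gripper": [0, 0, 0, 0, 0, 0, 0, 0, 0, 0, 0, 0]}}

```text
time_s: 16.85
ee_pos: [461.4, -203.3, 133.4]
ee_rot: [0.999, -0.037, -0.002, 0.001]
ft_force: [0.2, 1.3, -0.4]
finger_gap: 32.6
```

>>> {"method": "arm_command", "body": {"slide": [[0, 0, 0], [0, 0, 0], [0, 0, 0]], "twist": [0, 0, 0], "gripper": [0, 0, 0]}}

```text
time_s: 17.15
ee_pos: [464.2, -196.4, 134.5]
ee_rot: [1.0, -0.031, -0.001, -0.001]
ft_force: [-0.6, -0.4, -1.0]
finger_gap: 32.8
```

Run:
```python
from h import *
x,y=slot(29,-42);plan(x,y,35,-3.83)
p,d,K,T=grab('wrist','w11.png')
```

```text
t 17.15 slide [0.05, 0.16, 9.94] twist 0.2 from [464.2, -196.4, 134.5] yaw -3.6 gap 32.8 F [-0.6, -0.4, -1.0] q6 0.47
```

View pics/w11.png

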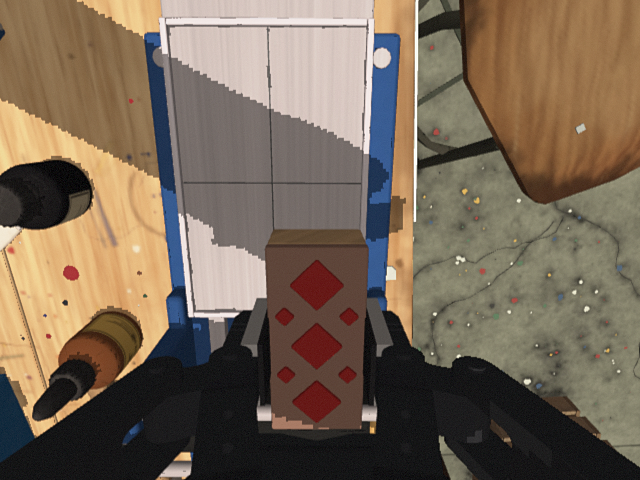

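>>> {"method": "arm_command", "body": {"slide": [[0.05, 0.15, 3], [0.05, 0.15, 6], [0.05, 0.15, 8], [0.05, 0.15, 9.3], [0.05, 0.15, 9.9], [0.05, 0.15, 10.2], [0.05, 0.15, 10.25], [0.05, 0.15, 10.25]], "twist": [0.2, 0.2, 0.2, 0.2, 0.2, 0.2, 0.2, 0.2], "gripper": [0, 0, 0, 0, 0, 0, 0, 0]}}

```text
time_s: 18.0
ee_pos: [465.3, -200.3, 33.4]
ee_rot: [0.999, -0.035, 0.001, 0.0]
ft_force: [-0.1, 0.6, -0.7]
finger_gap: 32.7
```

Run:
```python
from h import *
x,y=slot(29,-42);plan(x,y,32,-3.83)
```

```text
t 18.0 slide [-0.1, -0.23, 0.14] twist -0.1 from [465.3, -200.3, 33.4] yaw -3.97 gap 32.7 F [-0.1, 0.6, -0.7] q6 0.55
```

>>> {"method": "arm_command", "body": {"slide": [[-0.1, -0.1, 0.1], [-0.1, -0.1, 0.15], [-0.1, -0.1, 0.15], [-0.1, -0.1, 0.15], [-0.1, -0.1, 0.15], [-0.1, -0.1, 0.15], [-0.1, -0.1, -2], [-0.1, -0.1, -6], [-0.1, -0.1, -10], [-0.1, -0.1, -11], [-0.1, -0.1, -11]], "twist": [0, 0, 0, 0, 0, 0, 0, 0, 0, 0, 0], "gripper": [0, 0, 0, 0.5, 0.5, 0.5, 0.5, 0.5, 0.5, 0.5, 0.5]}}

```text
time_s: 19.1
ee_pos: [465.1, -199.6, 144.5]
ee_rot: [0.999, -0.035, 0.002, 0.001]
ft_force: [0.3, 0.6, -0.0]
finger_gap: 42.8
```

Run:
```python
from h import *
p,d,K,T=grab('wrist','w12.png')
blocks(p,d,K,T,56,(370,505,-260,-60),4);print(slot(29,-42))
plan(409.7,284.1,112,1.9)
```

```text
blk c 463.8 -196.9 wh 33.7 70.7 ang -4.0 rgb [105.  64.  55.] px 5948 edge [314. 244.]
[ 464.42978605 -197.94329231]
t 19.15 slide [-8.73, -47.8, 3.07] twist -5.9 from [463.7, -198.8, 142.6] yaw -3.97 gap 43.1 F [0.1, 0.1, -0.7] q6 0.47
```

View pics/w12.png

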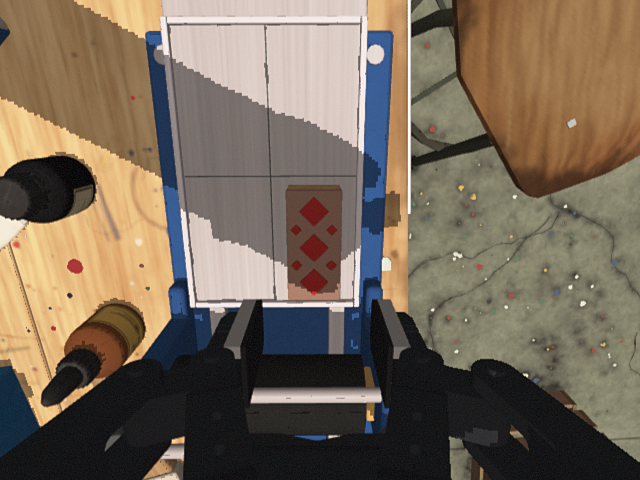

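>>> {"method": "arm_command", "body": {"slide": [[-1, -4, 0], [-2, -9, 0], [-3, -14, 0], [-4, -19, 0], [-5, -24, 0], [-6, -29, 0], [-7, -34, 0], [-7.7, -39, 0], [-8.5, -44, 1], [-8.7, -47, 2], [-8.7, -47.8, 3], [-8.7, -47.8, 3]], "twist": [-5.9, -5.9, -5.9, -5.9, -5.9, -5.9, -5.9, -5.9, -5.9, -5.9, -5.9, -5.9], "gripper": [0.55, 0.55, 0.55, 0.55, 0.55, 0.55, 0.55, 0.55, 0.55, 0.55, 0.55, 0.55]}}

```text
time_s: 20.35
ee_pos: [406.9, 284.0, 109.0]
ee_rot: [1.0, 0.019, -0.003, 0.002]
ft_force: [-0.5, -0.4, -0.9]
finger_gap: 47.2
```

>>> {"method": "arm_command", "body": {"slide": [[0, 0, 0], [0, 0, 0], [0, 0, 0]], "twist": [0, 0, 0], "gripper": [0.55, 0.55, 0.55]}}

```text
time_s: 20.65
ee_pos: [410.7, 282.3, 113.0]
ee_rot: [1.0, 0.015, 0.0, 0.0]
ft_force: [-0.2, -0.3, 0.4]
finger_gap: 47.1
```

Run:
```python
from h import *
p,d,K,T=grab('wrist','w13.png')
b=blocks(p,d,K,T,46,(360,530,245,420),3)
for x in b:
    if abs(x[0]-409)<20 and abs(x[1]-285)<20: plan(x[0],x[1],22,x[4])
```

```text
blk c 412.9 371.0 wh 33.6 70.9 ang 1.7 rgb [ 93. 102.  80.] px 9957 edge [326.  92.]
blk c 477.6 371.4 wh 34.1 71.3 ang -1.4 rgb [111. 109. 120.] px 9887 edge [455.  95.]
blk c 408.9 285.3 wh 33.6 71.3 ang 1.9 rgb [56. 51. 46.] px 6983 edge [313. 254.]
blk c 393.3 246.3 wh 3.3 32.8 ang -88.3 rgb [63. 40. 25.] px 248 edge [286. 318.]
blk c 428.9 246.7 wh 3.3 35.9 ang -88.3 rgb [61. 39. 25.] px 266 edge [344. 320.]
blk c 491.2 246.6 wh 3.3 33.9 ang -88.3 rgb [61. 39. 25.] px 243 edge [449. 323.]
t 20.7 slide [-0.17, -0.26, 9.11] twist -0.1 from [410.6, 282.7, 113.1] yaw 1.77 gap 47.0 F [-0.0, 0.3, -0.2] q6 -0.55
```

View pics/w13.png

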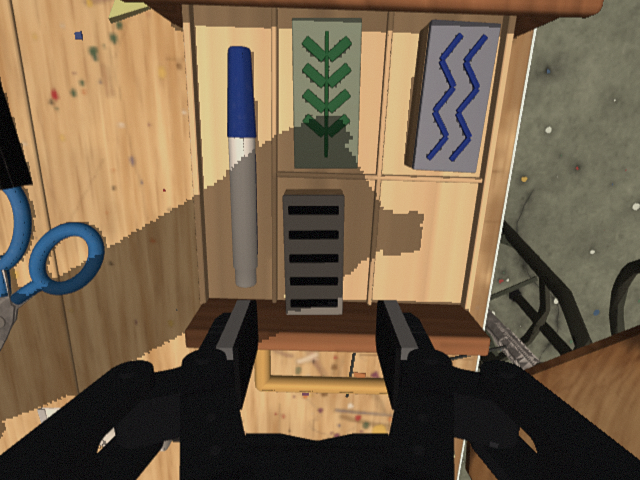

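Bars at (313,254) px, undisturbed; the drawer's diamond compartment is empty. Descend and grip.

>>> {"method": "arm_command", "body": {"slide": [[-0.2, -0.2, 3], [-0.2, -0.2, 6], [-0.2, -0.2, 8], [-0.2, -0.2, 9.1], [-0.2, -0.2, 9.1], [-0.2, -0.2, 9.1], [-0.2, -0.2, 9.1], [-0.2, -0.2, 9.1], [-0.2, -0.2, 9.1], [-0.2, -0.2, 9.1]], "twist": [0, 0, 0, 0, 0, 0, 0, 0, 0, 0], "gripper": [0.55, 0.55, 0.55, 0.55, 0.55, 0.55, 0, 0, 0, 0]}}

```text
time_s: 21.7
ee_pos: [404.7, 286.9, 23.4]
ee_rot: [1.0, 0.017, -0.003, -0.0]
ft_force: [-8.4, -0.9, 14.4]
finger_gap: 32.7
```

>>> {"method": "arm_command", "body": {"slide": [[0, 0, -2], [0, 0, -5], [0, 0, -8], [0, 0, -11], [0, 0, -11.5], [0, 0, -11.5]], "twist": [0, 0, 0, 0, 0, 0], "gripper": [0, 0, 0, 0, 0, 0]}}

```text
time_s: 22.3
ee_pos: [408.7, 286.3, 137.7]
ee_rot: [1.0, 0.017, 0.001, -0.001]
ft_force: [-0.4, 0.6, -1.4]
finger_gap: 32.8
```

Run:
```python
from h import *
x,y=slot(-29,-42);plan(x,y,135,-3.83)
```

```text
t 22.3 slide [-1.82, 48.01, 0.17] twist 5.7 from [408.7, 286.3, 137.7] yaw 1.91 gap 32.8 F [-0.4, 0.6, -1.4] q6 -0.56
```

>>> {"method": "arm_command", "body": {"slide": [[-0.1, 3, 0], [-0.3, 7, 0], [-0.5, 12, 0], [-0.7, 17, 0], [-0.9, 22, 0], [-1.1, 27, 0], [-1.3, 32, 0], [-1.5, 37, 0], [-1.7, 42, 0], [-1.8, 46, 0], [-1.8, 48, 0], [-1.8, 48, 0]], "twist": [5.7, 5.7, 5.7, 5.7, 5.7, 5.7, 5.7, 5.7, 5.7, 5.7, 5.7, 5.7], "gripper": [0, 0, 0, 0, 0, 0, 0, 0, 0, 0, 0, 0]}}

```text
time_s: 23.5
ee_pos: [404.0, -198.3, 135.3]
ee_rot: [0.999, -0.037, -0.001, 0.001]
ft_force: [0.6, 0.8, -0.1]
finger_gap: 33.0
```

>>> {"method": "arm_command", "body": {"slide": [[0, 0, 0], [0, 0, 0], [0, 0, 0], [0, 0, 0], [0, 0, 0]], "twist": [0, 0, 0, 0, 0], "gripper": [0, 0, 0, 0, 0]}}

```text
time_s: 24.0
ee_pos: [406.1, -193.7, 136.6]
ee_rot: [0.999, -0.032, 0.0, -0.0]
ft_force: [-0.2, -0.0, -0.7]
finger_gap: 32.8
```

Run:
```python
from h import *
x,y=slot(-29,-42);plan(x,y,34,-3.83)
p,d,K,T=grab('wrist','w14.png')
```

```text
t 24.0 slide [0.04, 0.04, 10.26] twist 0.1 from [406.1, -193.7, 136.6] yaw -3.69 gap 32.8 F [-0.2, -0.0, -0.7] q6 0.48
```

View pics/w14.png

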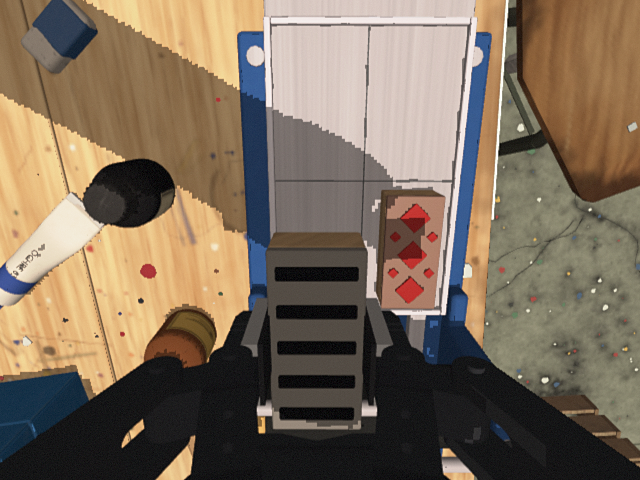

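>>> {"method": "arm_command", "body": {"slide": [[0.04, 0.05, 3], [0.04, 0.05, 6], [0.04, 0.05, 8], [0.04, 0.05, 9.3], [0.04, 0.05, 10], [0.04, 0.05, 10.2], [0.04, 0.05, 10.3], [0.04, 0.05, 10.4], [0.04, 0.05, 10.45], [0.04, 0.05, 10.45]], "twist": [0.1, 0.1, 0.1, 0.1, 0.1, 0.1, 0.1, 0.1, 0.1, 0.1], "gripper": [0, 0, 0, 0, 0, 0, 0, 0, 0, 0]}}

```text
time_s: 25.05
ee_pos: [407.1, -195.2, 33.4]
ee_rot: [0.999, -0.034, 0.001, -0.0]
ft_force: [-1.2, 0.5, 5.1]
finger_gap: 32.6
```

Run:
```python
from h import *
x,y=slot(-29,-42);plan(x,y,32,-3.83)
```

```text
t 25.05 slide [-0.07, -0.11, 0.14] twist -0.0 from [407.1, -195.2, 33.4] yaw -3.87 gap 32.6 F [-1.2, 0.5, 5.1] q6 0.6
```

Contact (5 N) — release and lift.

>>> {"method": "arm_command", "body": {"slide": [[0, 0, 0], [0, 0, 0], [0, 0, 0], [0, 0, -2], [0, 0, -6], [0, 0, -10], [0, 0, -11], [0, 0, -11], [0, 0, -11]], "twist": [0, 0, 0, 0, 0, 0, 0, 0, 0], "gripper": [0.5, 0.5, 0.5, 0.5, 0.5, 0.5, 0.5, 0.5, 0.5]}}

```text
time_s: 25.95
ee_pos: [405.6, -194.4, 141.1]
ee_rot: [0.999, -0.034, -0.001, -0.0]
ft_force: [0.6, 0.1, -0.4]
finger_gap: 42.8
```

Run:
```python
from h import *
p,d,K,T=grab('wrist','w15.png')
blocks(p,d,K,T,56,(370,505,-260,-60),4);print(slot(29,-42),slot(-29,-42))
plan(413,357,112,1.7)
```

```text
blk c 463.0 -197.1 wh 34.0 71.4 ang -4.1 rgb [153.  95.  80.] px 6112 edge [411. 247.]
blk c 407.0 -195.0 wh 33.7 71.0 ang -3.9 rgb [70. 64. 59.] px 6048 edge [319. 250.]
[ 464.42978605 -197.94329231] [ 406.55932148 -194.06910466]
t 26.0 slide [-2.92, -55.04, 2.92] twist -5.6 from [405.1, -194.2, 140.6] yaw -3.87 gap 42.6 F [0.5, -0.4, 0.4] q6 0.48
```

View pics/w15.png

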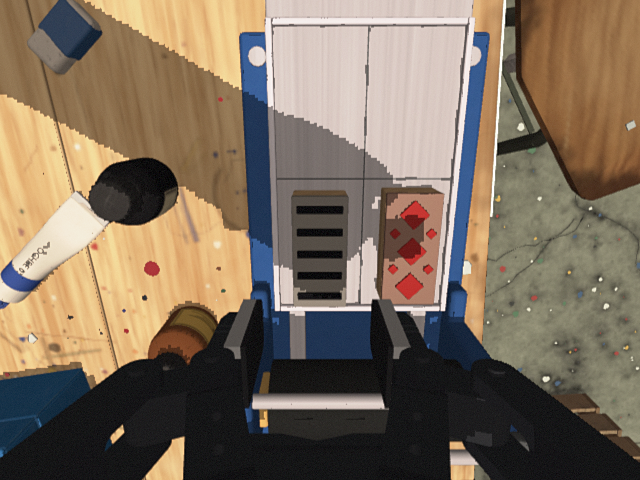

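>>> {"method": "arm_command", "body": {"slide": [[0, -4, 0], [-0.5, -9, 0], [-1, -14, 0], [-1.3, -19, 0], [-1.6, -24, 0], [-1.9, -29, 0], [-2.1, -34, 0], [-2.3, -39, 0], [-2.5, -44, 0], [-2.7, -49, 1], [-2.9, -54, 2.5], [-2.9, -55, 2.9]], "twist": [-5.6, -5.6, -5.6, -5.6, -5.6, -5.6, -5.6, -5.6, -5.6, -5.6, -5.6, -5.6], "gripper": [0.55, 0.55, 0.55, 0.55, 0.55, 0.55, 0.55, 0.55, 0.55, 0.55, 0.55, 0.55]}}

```text
time_s: 27.2
ee_pos: [410.4, 361.4, 109.3]
ee_rot: [1.0, 0.019, -0.003, -0.0]
ft_force: [-0.1, 0.7, 0.1]
finger_gap: 47.2
```

>>> {"method": "arm_command", "body": {"slide": [[0, 0, 0], [0, 0, 0], [0, 0, 0], [0, 0, 0], [0, 0, 0]], "twist": [0, 0, 0, 0, 0], "gripper": [0.55, 0.55, 0.55, 0.55, 0.55]}}

```text
time_s: 27.7
ee_pos: [415.3, 354.5, 113.8]
ee_rot: [1.0, 0.014, 0.0, -0.0]
ft_force: [0.2, 0.1, -0.7]
finger_gap: 46.8
```

Run:
```python
from h import *
p,d,K,T=grab('wrist','w16.png')
b=blocks(p,d,K,T,46,(360,530,245,420),3)
for x in b:
    if abs(x[0]-409)<20 and abs(x[1]-371)<20: plan(x[0],x[1]-6,22,x[4])
```

```text
blk c 413.0 369.1 wh 33.6 63.0 ang 1.7 rgb [57. 65. 49.] px 6453 edge [313. 235.]
blk c 477.6 369.4 wh 33.9 63.0 ang -1.4 rgb [104. 102. 114.] px 6404 edge [428. 237.]
blk c 418.1 247.7 wh 5.2 97.9 ang 90.0 rgb [66. 42. 27.] px 873 edge [315. 417.]
t 27.75 slide [-0.2, -0.84, 9.17] twist -0.1 from [415.2, 354.8, 113.7] yaw 1.62 gap 47.1 F [-0.4, 0.8, 0.4] q6 -0.64
```

View pics/w16.png

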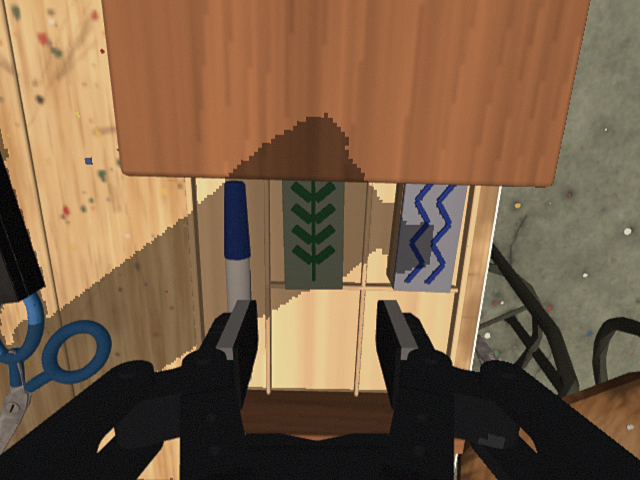

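>>> {"method": "arm_command", "body": {"slide": [[-0.2, -0.6, 3], [-0.2, -0.6, 6], [-0.2, -0.6, 8], [-0.2, -0.6, 9.15], [-0.2, -0.6, 9.15], [-0.2, -0.6, 9.15], [-0.2, -0.6, 9.15], [-0.2, -0.6, 9.15], [-0.2, -0.6, 9.15], [-0.2, -0.6, 9.15]], "twist": [0, 0, 0, 0, 0, 0, 0, 0, 0, 0], "gripper": [0.55, 0.55, 0.55, 0.55, 0.55, 0.55, 0, 0, 0, 0]}}

```text
time_s: 28.75
ee_pos: [412.6, 362.3, 22.6]
ee_rot: [1.0, 0.015, 0.0, -0.001]
ft_force: [-2.1, 0.1, 6.4]
finger_gap: 33.1
```

>>> {"method": "arm_command", "body": {"slide": [[0, 0, -0.5], [0, 0, -1], [0, 0, -1], [0, 0.7, -1], [0, 1.4, -1], [0, 1.6, -1.2], [0, 1.6, -3], [0, 1.6, -6], [0, 1.6, -9], [0, 1.6, -11.5], [0, 1.6, -11.5], [0, 1.6, -11.5]], "twist": [0, 0, 0, 0, 0, 0, 0, 0, 0, 0, 0, 0], "gripper": [0, 0, 0, 0, 0, 0, 0, 0, 0, 0, 0, 0]}}

```text
time_s: 29.95
ee_pos: [413.0, 345.5, 136.7]
ee_rot: [1.0, 0.015, 0.0, -0.0]
ft_force: [-0.7, 0.1, -1.1]
finger_gap: 32.6
```

Run:
```python
from h import *
p,d,K,T=grab('wrist','w17.png')
s=st();blocks(p,d,K,T,s['ee_pos'][2]+24,(360,530,245,440),6)
x,y=slot(-29,42);plan(x,y,135,-3.83)
```

```text
blk c 412.6 358.7 wh 61.5 71.6 ang 1.7 rgb [59. 66. 51.] px 20069 edge [317. 305.]
t 30.0 slide [-1.36, 45.5, 0.12] twist 5.5 from [412.2, 344.9, 135.6] yaw 1.71 gap 32.9 F [-0.4, -0.8, -1.0] q6 -0.64
```

View pics/w17.png

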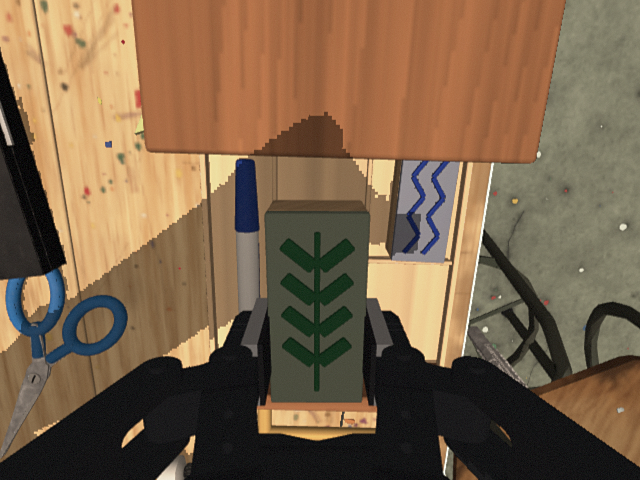

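>>> {"method": "arm_command", "body": {"slide": [[-0.1, 3, 0], [-0.3, 7, 0], [-0.5, 12, 0], [-0.7, 17, 0], [-0.8, 22, 0], [-0.9, 27, 0], [-1, 32, 0], [-1.2, 37, 0], [-1.3, 42, 0], [-1.4, 45, 0], [-1.4, 46.4, 0], [-1.4, 46.4, 0]], "twist": [5.5, 5.5, 5.5, 5.5, 5.5, 5.5, 5.5, 5.5, 5.5, 5.5, 5.5, 5.5], "gripper": [0, 0, 0, 0, 0, 0, 0, 0, 0, 0, 0, 0]}}

```text
time_s: 31.2
ee_pos: [411.2, -121.1, 135.3]
ee_rot: [0.999, -0.036, -0.001, 0.001]
ft_force: [0.4, 0.1, -0.4]
finger_gap: 32.5
```

>>> {"method": "arm_command", "body": {"slide": [[0, 0, 0], [0, 0, 0], [0, 0, 0], [0, 0, 0], [0, 0, 0]], "twist": [0, 0, 0, 0, 0], "gripper": [0, 0, 0, 0, 0]}}

```text
time_s: 31.7
ee_pos: [412.9, -117.9, 136.6]
ee_rot: [0.999, -0.032, 0.0, -0.0]
ft_force: [0.6, 0.3, -1.4]
finger_gap: 32.8
```

Run:
```python
from h import *
x,y=slot(-29,33);plan(x,y,34,-3.83)
p,d,K,T=grab('wrist','w18.png')
```

```text
t 31.7 slide [-0.13, 0.15, 10.26] twist 0.1 from [412.9, -117.9, 136.6] yaw -3.7 gap 32.8 F [0.6, 0.3, -1.4] q6 0.27
```

View pics/w18.png

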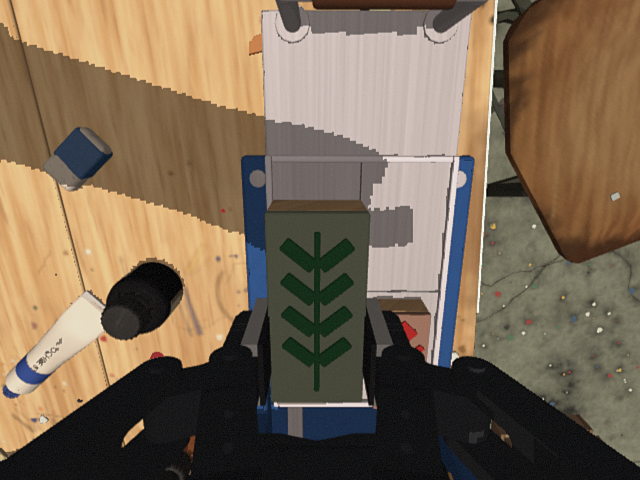

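>>> {"method": "arm_command", "body": {"slide": [[-0.1, 0.1, 3], [-0.1, 0.1, 6], [-0.1, 0.1, 8], [-0.1, 0.1, 9.3], [-0.1, 0.1, 10], [-0.1, 0.1, 10.2], [-0.1, 0.1, 10.3], [-0.1, 0.1, 10.4], [-0.1, 0.1, 10.45], [-0.1, 0.1, 10.45]], "twist": [0.1, 0.1, 0.1, 0.1, 0.1, 0.1, 0.1, 0.1, 0.1, 0.1], "gripper": [0, 0, 0, 0, 0, 0, 0, 0, 0, 0]}}

```text
time_s: 32.75
ee_pos: [412.4, -119.6, 32.6]
ee_rot: [0.999, -0.034, 0.001, 0.0]
ft_force: [1.4, 0.4, 1.0]
finger_gap: 33.0
```

>>> {"method": "arm_command", "body": {"slide": [[0, 0, 0], [0, 0, 0.05], [0, 0, 0.05]], "twist": [0, 0, 0], "gripper": [0, 0, 0]}}

```text
time_s: 33.05
ee_pos: [412.4, -119.5, 32.6]
ee_rot: [0.999, -0.034, 0.001, -0.0]
ft_force: [-0.6, 0.1, 8.8]
finger_gap: 32.8
```

>>> {"method": "arm_command", "body": {"slide": [[0, 0, -0.05], [0, 0, -0.05], [0, 0, -0.05], [0, 0, -2], [0, 0, -6], [0, 0, -10], [0, 0, -11], [0, 0, -11], [0, 0, -11]], "twist": [0, 0, 0, 0, 0, 0, 0, 0, 0], "gripper": [0.5, 0.5, 0.5, 0.5, 0.5, 0.5, 0.5, 0.5, 0.5]}}

```text
time_s: 33.95
ee_pos: [410.9, -119.0, 140.5]
ee_rot: [0.999, -0.034, -0.001, -0.0]
ft_force: [-0.4, -0.0, -1.3]
finger_gap: 42.9
```

Run:
```python
from h import *
p,d,K,T=grab('wrist','w19.png')
blocks(p,d,K,T,56,(370,505,-260,-60),4);print(slot(-29,42))
plan(477.6,355,112,-1.4)
```

```text
blk c 413.1 -106.8 wh 33.7 71.4 ang -4.3 rgb [56. 62. 48.] px 6372 edge [319. 230.]
blk c 397.8 -187.9 wh 33.7 71.9 ang -3.8 rgb [96. 87. 79.] px 4815 edge [304. 350.]
blk c 476.3 -169.8 wh 18.5 36.2 ang 36.2 rgb [137. 100.  82.] px 606 edge [421. 321.]
[ 412.17021395 -110.25670769]
t 34.0 slide [3.52, -47.74, 2.81] twist -2.5 from [410.4, -119.0, 140.0] yaw -3.87 gap 42.3 F [0.1, 0.3, 0.1] q6 0.27
```

View pics/w19.png

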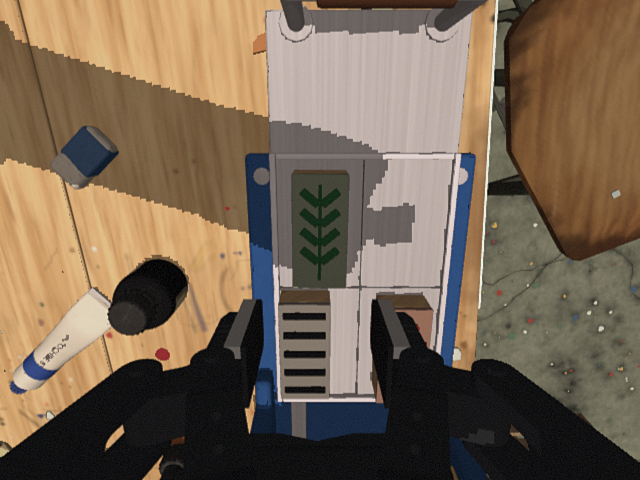

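>>> {"method": "arm_command", "body": {"slide": [[0.3, -4, 0], [0.7, -9, 0], [1, -14, 0], [1.4, -19, 0], [1.8, -24, 0], [2.2, -29, 0], [2.6, -34, 0], [3, -39, 0.5], [3.3, -44, 1.5], [3.5, -47, 2.5], [3.5, -47.7, 2.8], [3.5, -47.7, 2.8]], "twist": [-2.5, -2.5, -2.5, -2.5, -2.5, -2.5, -2.5, -2.5, -2.5, -2.5, -2.5, -2.5], "gripper": [0.55, 0.55, 0.55, 0.55, 0.55, 0.55, 0.55, 0.55, 0.55, 0.55, 0.55, 0.55]}}

```text
time_s: 35.2
ee_pos: [476.9, 354.2, 110.4]
ee_rot: [1.0, -0.011, -0.002, 0.002]
ft_force: [0.3, -0.8, 0.2]
finger_gap: 47.3
```

>>> {"method": "arm_command", "body": {"slide": [[0, 0, 0], [0, 0, 0], [0, 0, 0], [0, 0, 0], [0, 0, 0]], "twist": [0, 0, 0, 0, 0], "gripper": [0.55, 0.55, 0.55, 0.55, 0.55]}}

```text
time_s: 35.7
ee_pos: [479.2, 353.7, 114.1]
ee_rot: [1.0, -0.012, 0.0, -0.0]
ft_force: [-0.4, -0.0, -0.4]
finger_gap: 47.0
```

Run:
```python
from h import *
p,d,K,T=grab('wrist','w20.png')
b=blocks(p,d,K,T,46,(360,530,250,420),3)
for x in b:
    if abs(x[0]-477)<40 and abs(x[1]-371)<40: plan(x[0],x[1]-7,22,x[4])
```

```text
blk c 478.4 370.4 wh 33.6 60.9 ang -1.4 rgb [67. 66. 74.] px 6255 edge [315. 231.]
t 35.75 slide [-0.09, -0.95, 9.2] twist -0.0 from [479.1, 353.9, 114.0] yaw -1.41 gap 47.0 F [-0.7, -0.1, -0.4] q6 -0.59
```

View pics/w20.png

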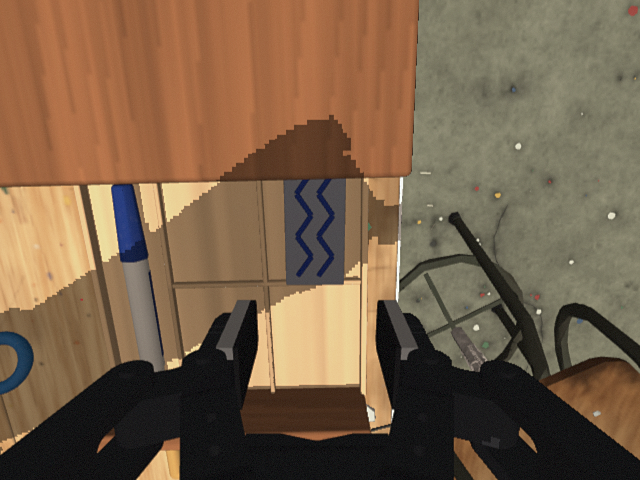

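>>> {"method": "arm_command", "body": {"slide": [[-0.1, -0.7, 3], [-0.1, -0.7, 6], [-0.1, -0.7, 8], [-0.1, -0.7, 9.15], [-0.1, -0.7, 9.15], [-0.1, -0.7, 9.15], [-0.1, -0.7, 9.15], [-0.1, -0.7, 9.15], [-0.1, -0.7, 9.15], [-0.1, -0.7, 9.15]], "twist": [0, 0, 0, 0, 0, 0, 0, 0, 0, 0], "gripper": [0.55, 0.55, 0.55, 0.55, 0.55, 0.55, 0, 0, 0, 0]}}

```text
time_s: 36.75
ee_pos: [479.2, 361.4, 22.8]
ee_rot: [1.0, -0.012, 0.001, -0.001]
ft_force: [0.7, -0.5, 1.8]
finger_gap: 33.0
```

>>> {"method": "arm_command", "body": {"slide": [[0, 0, -0.5], [0, 0, -1], [0, 0, -1], [0, 0.7, -1], [0, 1.4, -1], [0, 1.6, -1.2], [0, 1.6, -3], [0, 1.6, -6], [0, 1.6, -9], [0, 1.6, -11.5], [0, 1.6, -11.5], [0, 1.6, -11.5]], "twist": [0, 0, 0, 0, 0, 0, 0, 0, 0, 0, 0, 0], "gripper": [0, 0, 0, 0, 0, 0, 0, 0, 0, 0, 0, 0]}}

```text
time_s: 37.95
ee_pos: [477.8, 344.8, 137.2]
ee_rot: [1.0, -0.012, 0.0, -0.0]
ft_force: [0.2, -0.1, -2.2]
finger_gap: 32.7
```

Run:
```python
from h import *
p,d,K,T=grab('wrist','w21.png')
x,y=slot(29,34);plan(x,y,135,-3.83)
```

```text
t 38.0 slide [0.38, 46.66, 0.16] twist 2.4 from [477.0, 344.4, 136.1] yaw -1.4 gap 32.6 F [-0.1, -0.1, -1.0] q6 -0.58
```

View pics/w21.png

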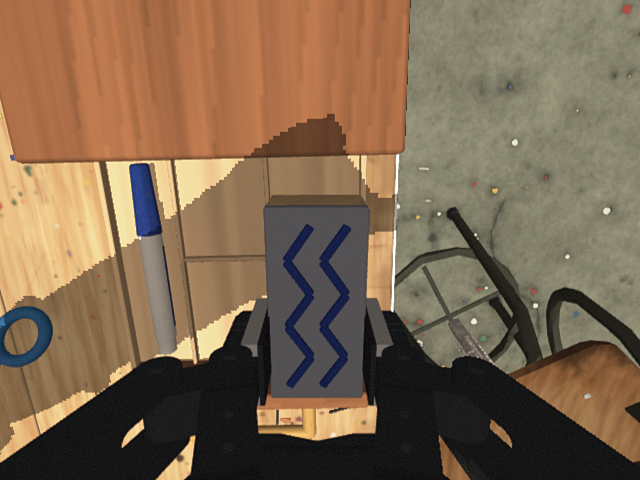

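>>> {"method": "arm_command", "body": {"slide": [[0, 3, 0], [0.1, 7, 0], [0.1, 12, 0], [0.1, 17, 0], [0.2, 22, 0], [0.2, 27, 0], [0.3, 32, 0], [0.3, 37, 0], [0.3, 42, 0], [0.3, 45, 0], [0.3, 47.1, 0], [0.3, 47.1, 0]], "twist": [2.4, 2.4, 2.4, 2.4, 2.4, 2.4, 2.4, 2.4, 2.4, 2.4, 2.4, 2.4], "gripper": [0, 0, 0, 0, 0, 0, 0, 0, 0, 0, 0, 0]}}

```text
time_s: 39.2
ee_pos: [467.3, -130.2, 135.7]
ee_rot: [0.999, -0.037, -0.002, 0.001]
ft_force: [0.1, 0.8, -0.6]
finger_gap: 32.6
```

>>> {"method": "arm_command", "body": {"slide": [[0, 0, 0], [0, 0, 0], [0, 0, 0], [0, 0, 0], [0, 0, 0]], "twist": [0, 0, 0, 0, 0], "gripper": [0, 0, 0, 0, 0]}}

```text
time_s: 39.7
ee_pos: [469.6, -125.0, 137.1]
ee_rot: [0.999, -0.032, 0.0, -0.0]
ft_force: [0.4, 0.2, -0.3]
finger_gap: 32.7
```

Run:
```python
from h import *
x,y=slot(29,29.5);plan(x,y,34,-3.83)
p,d,K,T=grab('wrist','w22.png')
blocks(p,d,K,T,56,(370,505,-260,-60),4)
```

```text
t 39.7 slide [-0.03, 0.16, 10.31] twist 0.1 from [469.6, -125.0, 137.1] yaw -3.69 gap 32.7 F [0.4, 0.2, -0.3] q6 0.3
blk c 413.9 -106.8 wh 34.0 71.6 ang -4.3 rgb [78. 86. 67.] px 6648 edge [221. 228.]
blk c 398.9 -174.9 wh 33.5 45.9 ang -5.0 rgb [109. 100.  90.] px 2394 edge [207. 328.]
blk c 461.6 -229.6 wh 4.1 32.8 ang 86.3 rgb [166. 120.  99.] px 294 edge [315. 400.]
```

View pics/w22.png

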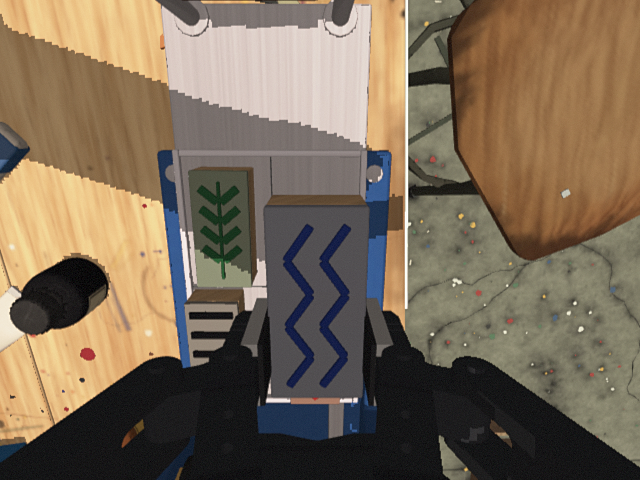

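>>> {"method": "arm_command", "body": {"slide": [[0, 0.1, 3], [0, 0.1, 6], [0, 0.1, 8], [0, 0.1, 9.3], [0, 0.1, 10], [0, 0.1, 10.2], [0, 0.1, 10.35], [0, 0.1, 10.45], [0, 0.1, 10.5], [0, 0.1, 10.5], [0, 0.1, 10.5]], "twist": [0.1, 0.1, 0.1, 0.1, 0.1, 0.1, 0.1, 0.1, 0.1, 0.1, 0.1], "gripper": [0, 0, 0, 0, 0, 0, 0, 0, 0, 0, 0]}}

```text
time_s: 40.85
ee_pos: [470.0, -127.0, 32.7]
ee_rot: [0.999, -0.034, 0.001, 0.0]
ft_force: [-0.6, -1.0, 1.8]
finger_gap: 32.9
```

```bash
python3 -c "
from h import *
plan(467,-125,32,-3.83)"
```

```text
t 40.85 slide [-0.31, -0.17, 0.07] twist -0.0 from [470.0, -127.0, 32.7] yaw -3.88 gap 32.9 F [-0.6, -1.0, 1.8] q6 0.39
```

>>> {"method": "arm_command", "body": {"slide": [[0, 0, 0.05], [0, 0, 0], [0, 0, 0], [0, 0, -2], [0, 0, -6], [0, 0, -10], [-1, -0.5, -15], [-2, -1, -18], [-2.5, -1, -20], [-2.5, -1, -20], [-2.5, -1, -20], [-2.5, -1, -20]], "twist": [0, 0, 0, 0, 0, 0, 0, 0, 0, 0, 0, 0], "gripper": [0.5, 0.5, 0.5, 0.5, 0.5, 0.5, 0.5, 0.5, 0.5, 0.5, 0.5, 0.5]}}

```text
time_s: 42.05
ee_pos: [444.3, -114.9, 230.6]
ee_rot: [0.999, -0.034, -0.001, -0.0]
ft_force: [0.8, 0.4, -0.8]
finger_gap: 42.9
```

```bash
cat >> h.py <<'E'
def bedf(x,y,m=(438.3,-154.1)):
    t=np.radians(-3.83); dx,dy=x-m[0],y-m[1]
    return dx*np.cos(t)+dy*np.sin(t), -dx*np.sin(t)+dy*np.cos(t)
E
python3 - <<'E'
from h import *
p,d,K,T=grab('wrist','w23.png')
b=blocks(p,d,K,T,56,(370,505,-260,-60),4)
for x in b: print('bed',np.round(bedf(x[0],x[1]),1),'rel ang',round(x[4]+3.83,1))
P=cloud(d,K,T)
plan(438,-120,232,-3.83)
E
```

```text
blk c 413.2 -107.1 wh 33.8 70.9 ang -3.9 rgb [75. 82. 64.] px 3442 edge [279. 210.]
blk c 470.7 -112.2 wh 33.4 70.2 ang -3.8 rgb [88. 86. 96.] px 3390 edge [349. 212.]
blk c 398.0 -188.6 wh 33.8 72.0 ang -3.8 rgb [105.  96.  87.] px 2397 edge [273. 299.]
blk c 463.5 -196.3 wh 33.8 71.5 ang -4.1 rgb [159.  97.  82.] px 2791 edge [345. 305.]
bed [-28.2  45.2] rel ang -0.1
bed [29.5 44. ] rel ang 0.1
bed [-37.9 -37.1] rel ang 0.0
bed [ 28.  -40.5] rel ang -0.2
t 42.1 slide [-0.59, 0.55, -0.15] twist -0.1 from [444.2, -114.9, 230.5] yaw -3.88 gap 42.7 F [0.8, -0.5, -0.1] q6 0.22
```

View pics/w23.png

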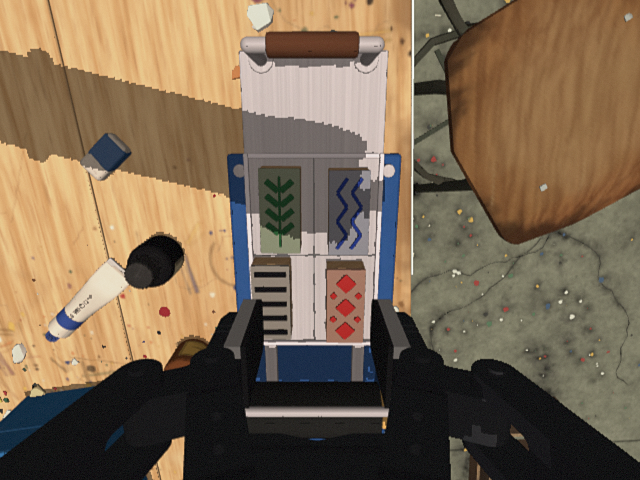

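Run:
```python
from h import *
p,d,K,T=grab('wrist')
P=cloud(d,K,T)
t=np.radians(-3.83);A=np.array([P[...,0]-438.3,P[...,1]+154.1])
a=A[0]*np.cos(t)+A[1]*np.sin(t); b=-A[0]*np.sin(t)+A[1]*np.cos(t)
for n,(x,y) in dict(leaf=(-28.2,45.2),zig=(29.5,44),bars=(-37.9,-37.1),dia=(28,-40.5)).items():
    m=(abs(a-x)<15)&(abs(b-y)<33)&(P[...,2]>45)
    M=np.c_[a[m]-x,b[m]-y,np.ones(m.sum())]; s=np.linalg.lstsq(M,P[...,2][m],rcond=None)[0]
    print(n,'z',s[2].round(1),'slopes deg',np.degrees(s[:2]).round(2),m.sum())
plan(*slot(-37.9,-38),110,-3.83)
```

```text
leaf z 247.6 slopes deg [-4.12 68.39] 17462
zig z 230.7 slopes deg [-61.18 154.43] 15621
bars z 55.1 slopes deg [-0.18 -0.03] 1988
dia z 55.0 slopes deg [0.1  0.01] 2227
t 42.15 slide [-4.08, 7.74, 12.07] twist -0.1 from [444.3, -115.0, 230.6] yaw -3.89 gap 42.6 F [0.3, 0.0, -0.0] q6 0.22
```

>>> {"method": "arm_command", "body": {"slide": [[-2, 4, 4], [-4, 7.7, 9], [-4.1, 7.7, 12], [-4.1, 7.7, 14], [-4.1, 7.7, 14], [-4.1, 7.7, 14], [-4.1, 7.7, 14], [-4.1, 7.7, 14]], "twist": [0, 0, 0, 0, 0, 0, 0, 0], "gripper": [0.5, 0.5, 0.5, 0.5, 0.5, 0.5, 0.5, 0.5]}}

```text
time_s: 42.95
ee_pos: [400.7, -189.3, 93.6]
ee_rot: [0.999, -0.033, 0.002, 0.0]
ft_force: [0.1, 0.1, -0.3]
finger_gap: 42.9
```

Run:
```python
from h import *
p,d,K,T=grab('wrist','w24.png')
b=blocks(p,d,K,T,56,(370,505,-260,-60),4)
for x in b: 
    bb=bedf(x[0],x[1]);print('bed',np.round(bb,1),'rel ang',round(x[4]+3.83,1))
    if bb[0]<-20 and bb[1]<-20: plan(x[0],x[1],34,x[4])
```

```text
blk c 413.1 -107.5 wh 33.6 71.2 ang -4.3 rgb [114. 126.  99.] px 13261 edge [332. 100.]
blk c 469.7 -112.8 wh 34.2 70.9 ang -3.8 rgb [134. 131. 145.] px 13308 edge [463. 104.]
blk c 397.7 -188.8 wh 33.6 71.7 ang -3.8 rgb [68. 63. 57.] px 8974 edge [310. 277.]
blk c 462.8 -196.7 wh 34.1 70.9 ang -4.1 rgb [157.  95.  80.] px 8364 edge [443. 280.]
bed [-28.3  44.8] rel ang -0.5
bed [28.6 43.3] rel ang 0.1
bed [-38.2 -37.4] rel ang -0.0
t 43.0 slide [-0.3, -0.03, 5.94] twist 0.0 from [400.5, -189.3, 93.4] yaw -3.81 gap 42.5 F [0.1, -0.2, 0.4] q6 0.5
bed [ 27.3 -40.9] rel ang -0.2
```

>>> {"method": "arm_command", "body": {"slide": [[-0.3, 0, 2], [-0.3, 0, 4], [-0.3, 0, 5.5], [-0.3, 0, 5.9], [-0.3, 0, 5.9], [-0.3, 0, 5.9], [-0.3, 0, 5.9], [-0.3, 0, 5.9], [-0.3, 0, 5.9], [0, 0, 5.8], [0.4, 0, 5.8], [0.6, 0, 5.8]], "twist": [0, 0, 0, 0, 0, 0, 0, 0, 0, 0, 0, 0], "gripper": [0.5, 0.5, 0.5, 0.5, 0.5, 0, 0, 0, 0, 0, 0, 0]}}

```text
time_s: 44.2
ee_pos: [401.5, -189.2, 34.2]
ee_rot: [0.999, -0.034, -0.004, -0.001]
ft_force: [-10.9, 1.2, 18.3]
finger_gap: 33.0
```

>>> {"method": "arm_command", "body": {"slide": [[0, 0, 0], [0, 0, 0.1], [0, 0, 0.1], [0, 0, 0.1], [0, 0, 0.1], [0, 0, 0.1], [0, 0, -3], [0, 0, -8], [0, 0, -13], [1, -3, -18], [2.5, -7, -20], [3, -8, -20]], "twist": [0, 0, 0, 0, 0, 0, 0, 0, 0, 0, 0, 0], "gripper": [0, 0, 0, 0.5, 0.5, 0.5, 0.5, 0.5, 0.5, 0.5, 0.5, 0.5]}}

```text
time_s: 45.4
ee_pos: [444.6, -107.6, 237.9]
ee_rot: [1.0, -0.031, 0.005, -0.001]
ft_force: [-0.9, 0.8, -0.4]
finger_gap: 43.0
```

Run:
```python
from h import *
p,d,K,T=grab('wrist','w25.png')
b=blocks(p,d,K,T,56,(370,505,-260,-60),4)
for x in b: print('bed',np.round(bedf(x[0],x[1]),1),'rel ang',round(x[4]+3.83,1))
p,d,K,T=grab('top','t25.png')
plan(*slot(0,163),200,86.17)
```

```text
blk c 412.9 -107.1 wh 33.1 71.6 ang -4.3 rgb [77. 85. 66.] px 3231 edge [278. 218.]
blk c 470.7 -112.8 wh 33.6 71.2 ang -3.1 rgb [ 94.  92. 101.] px 3231 edge [345. 220.]
blk c 402.1 -188.4 wh 33.8 71.9 ang -3.8 rgb [102.  93.  84.] px 2364 edge [276. 304.]
blk c 463.5 -196.9 wh 33.8 71.5 ang -3.9 rgb [158.  96.  81.] px 2634 edge [341. 310.]
bed [-28.4  45.2] rel ang -0.5
bed [29.6 43.3] rel ang 0.7
bed [-33.8 -36.6] rel ang -0.0
bed [ 28. -41.] rel ang -0.0
t 45.5 slide [-0.04, -11.71, 3.5] twist -89.6 from [442.4, -108.4, 234.8] yaw -3.47 gap 42.8 F [0.3, -0.1, -0.4] q6 0.21
```

View pics/w25.png

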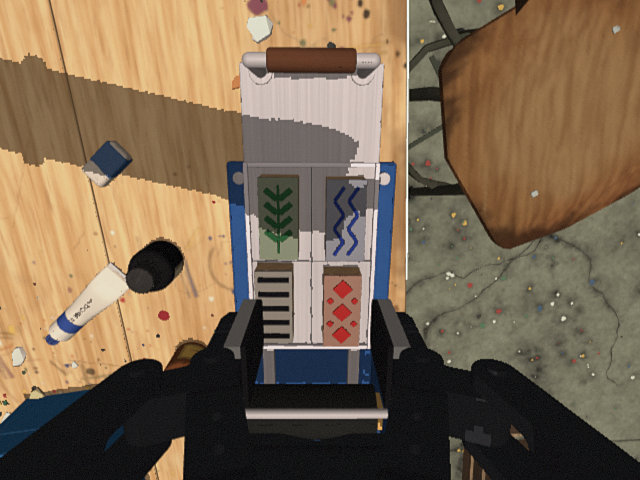

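>>> {"method": "arm_command", "body": {"slide": [[0, -4, 1], [0, -8, 2], [0, -11.8, 3.5], [0, -11.8, 3.5], [0, -11.8, 3.5], [0, -11.8, 3.5], [0, -11.8, 3.5], [0, -11.8, 3.5], [0, -11.8, 3.5], [0, -11.8, 3.5], [0, -11.8, 3.5], [0, -11.8, 3.5]], "twist": [-89.6, -89.6, -89.6, -89.6, -89.6, -89.6, -89.6, -89.6, -89.6, -89.6, -89.6, -89.6], "gripper": [0.4, 0.4, 0.4, 0.4, 0.4, 0.4, 0.4, 0.4, 0.4, 0.4, 0.4, 0.4]}}

```text
time_s: 46.7
ee_pos: [447.4, 4.3, 198.0]
ee_rot: [0.734, 0.679, -0.001, -0.0]
ft_force: [-0.5, -0.2, -0.2]
finger_gap: 34.4
```

>>> {"method": "arm_command", "body": {"slide": [[0, 0, 0], [0, 0, 0]], "twist": [0, 0], "gripper": [0.4, 0.4]}}

```text
time_s: 46.9
ee_pos: [447.9, 5.3, 198.7]
ee_rot: [0.734, 0.68, -0.0, -0.0]
ft_force: [0.7, -0.0, 0.2]
finger_gap: 34.2
```

Run:
```python
from h import *
plan(448.9,9.3,69,86.17)
p,d,K,T=grab('wrist','w26.png')
P=cloud(d,K,T)
m=(P[...,2]>88)&(P[...,2]<106)&(p[...,0].astype(int)>p[...,2]*1.5)
Q=P[m];m2=(abs(Q[:,0]-449)<50)&(abs(Q[:,1]-10)<30);print(cv2.minAreaRect(Q[m2][:,:2].astype(np.float32)),Q[m2].mean(0))
```

```text
t 46.9 slide [0.41, 0.08, 12.97] twist -0.6 from [447.9, 5.3, 198.7] yaw 85.62 gap 34.2 F [0.7, -0.0, 0.2] q6 1.48
((453.7054748535156, 9.306558609008789), (15.640997886657715, 68.99469757080078), 85.64788818359375) [447.52931398   9.82707221  98.30237642]
```

View pics/w26.png

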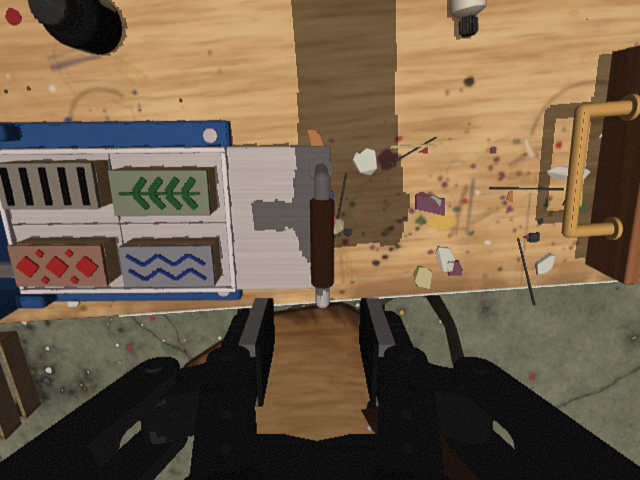

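>>> {"method": "arm_command", "body": {"slide": [[0.4, 0.1, 4], [0.4, 0.1, 8], [0.4, 0.1, 11], [0.4, 0.1, 12.8], [0.4, 0.1, 13], [0.4, 0.1, 13], [0.4, 0.1, 13], [0.4, 0.1, 13], [0.4, 0.1, 13], [0.4, 0.1, 13], [0.4, 0.1, 13], [0.4, 0.1, 13]], "twist": [-0.6, -0.6, -0.6, -0.6, -0.6, -0.6, -0.6, -0.6, -0.6, -0.6, -0.6, -0.6], "gripper": [0.4, 0.4, 0.4, 0.4, 0.4, 0.4, 0.4, 0.4, 0, 0, 0, 0]}}

```text
time_s: 48.15
ee_pos: [450.4, 9.2, 70.2]
ee_rot: [0.73, 0.684, 0.001, 0.001]
ft_force: [-1.1, -1.1, 6.8]
finger_gap: 14.2
```

Run:
```python
from h import *
e=st()['ee_pos']; u=np.array([-0.0668,-0.9978])*235
plan(e[0]+u[0],e[1]+u[1],69,86.17)
```

```text
t 48.15 slide [-23.5, -0.05, 0.13] twist 0.1 from [450.4, 9.2, 70.2] yaw 86.29 gap 14.2 F [-1.1, -1.1, 6.8] q6 1.54
```

>>> {"method": "arm_command", "body": {"slide": [[-0.3, 0, 0], [-0.8, 0, 0], [-1.5, 0, 0], [-2.3, 0, 0], [-3.1, 0, 0], [-3.9, 0, 0], [-4.7, 0, 0], [-5.5, 0, 0], [-6.3, 0, 0], [-7.1, 0, 0], [-7.8, 0, 0], [-8.2, 0, 0]], "twist": [0, 0, 0, 0, 0, 0, 0, 0, 0, 0, 0, 0], "gripper": [0, 0, 0, 0, 0, 0, 0, 0, 0, 0, 0, 0]}}

```text
time_s: 49.35
ee_pos: [445.0, -71.6, 70.2]
ee_rot: [0.729, 0.684, 0.001, 0.0]
ft_force: [-1.7, 2.4, 6.3]
finger_gap: 14.3
```

Run:
```python
from h import *
plan(433,-225,69,86.17)
p,d,K,T=grab('wrist','w27.png')
```

```text
t 49.35 slide [-15.39, -0.21, 0.1] twist 0.1 from [445.0, -71.6, 70.2] yaw 86.31 gap 14.3 F [-1.7, 2.4, 6.3] q6 1.74
```

View pics/w27.png

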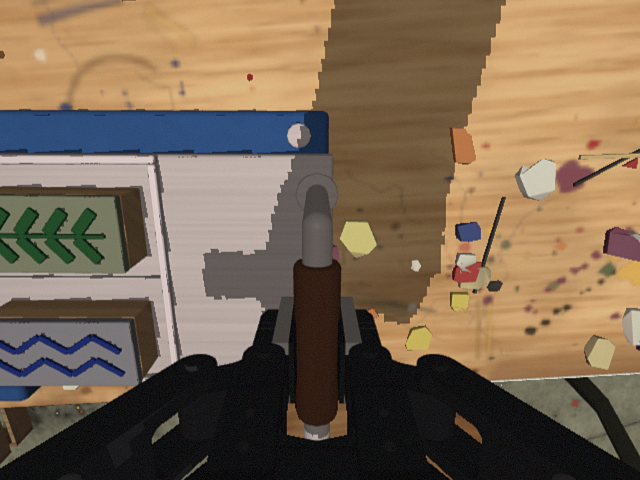

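>>> {"method": "arm_command", "body": {"slide": [[-0.4, 0, 0], [-1, 0, 0], [-1.7, 0, 0], [-2.4, 0, 0], [-3.1, 0, 0], [-3.8, 0, 0], [-4.5, 0, 0], [-5.2, 0, 0], [-5.9, 0, 0], [-6.6, 0, 0], [-7.3, 0, 0], [-7.6, 0, 0]], "twist": [0, 0, 0, 0, 0, 0, 0, 0, 0, 0, 0, 0], "gripper": [0, 0, 0, 0, 0, 0, 0, 0, 0, 0, 0, 0]}}

```text
time_s: 50.6
ee_pos: [439.8, -147.9, 70.2]
ee_rot: [0.73, 0.684, 0.001, 0.0]
ft_force: [-1.7, 1.1, 6.7]
finger_gap: 14.4
```

>>> {"method": "arm_command", "body": {"slide": [[-0.4, 0, 0], [-1, 0, 0], [-1.7, 0, 0], [-2.4, 0, 0], [-3.1, 0, 0], [-3.8, 0, 0], [-4.5, 0, 0], [-5.2, 0, 0], [-5.9, 0, 0], [-6.6, 0, 0], [-7.3, 0, 0], [-7.7, 0, 0]], "twist": [0, 0, 0, 0, 0, 0, 0, 0, 0, 0, 0, 0], "gripper": [0, 0, 0, 0, 0, 0, 0, 0, 0, 0, 0, 0]}}

```text
time_s: 51.8
ee_pos: [434.7, -224.8, 70.2]
ee_rot: [0.73, 0.684, 0.001, 0.0]
ft_force: [-2.0, 2.6, 7.4]
finger_gap: 14.2
```

>>> {"method": "arm_command", "body": {"slide": [[-0.2, 0, 0], [-0.4, 0, 0], [-0.4, 0, 0], [-0.4, 0, 0]], "twist": [0, 0, 0, 0], "gripper": [0, 0, 0, 0]}}

```text
time_s: 52.2
ee_pos: [434.6, -225.3, 70.2]
ee_rot: [0.729, 0.685, 0.002, -0.002]
ft_force: [-3.3, 5.8, 10.7]
finger_gap: 14.0
```

Run:
```python
from h import *
plan(433,-225,69,86.17)
p,d,K,T=grab('wrist','w28.png')
```

```text
t 52.2 slide [0.02, -0.16, 0.12] twist 0.2 from [434.6, -225.3, 70.2] yaw 86.41 gap 14.0 F [-3.3, 5.8, 10.7] q6 2.11
```

View pics/w28.png

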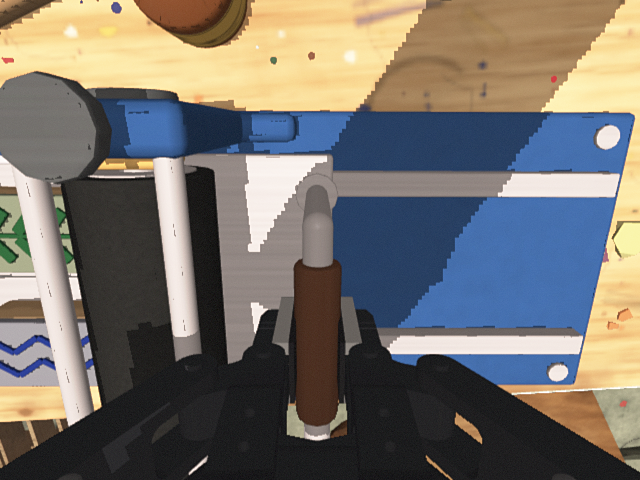

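>>> {"method": "arm_command", "body": {"slide": [[-0.4, 0, 0], [-0.4, 0, 0], [-0.4, 0, 0]], "twist": [0, 0, 0], "gripper": [0, 0, 0]}}

```text
time_s: 52.55
ee_pos: [434.6, -225.3, 70.2]
ee_rot: [0.728, 0.685, 0.003, -0.005]
ft_force: [-2.6, 12.9, 15.6]
finger_gap: 14.1
```

>>> {"method": "arm_command", "body": {"slide": [[0.3, 0, 0], [0.6, 0, 0], [0.8, 0, 0], [0.8, 0, 0], [0.8, 0, 0], [0.8, 0, 0], [0.8, 0, -2], [0.8, 0, -6], [0.8, 0, -10], [0.8, 0, -15], [0.8, 0, -18], [0.8, 0, -18]], "twist": [0, 0, 0, 0, 0, 0, 0, 0, 0, 0, 0, 0], "gripper": [0.35, 0.35, 0.35, 0.35, 0.35, 0.35, 0.35, 0.35, 0.35, 0.35, 0.35, 0.35]}}

```text
time_s: 53.75
ee_pos: [437.3, -226.8, 254.4]
ee_rot: [0.73, 0.684, 0.002, 0.005]
ft_force: [0.3, -0.3, 0.2]
finger_gap: 29.9
```

Run:
```python
from h import *
plan(424,300,248,90)
p,d,K,T=grab('wrist','w29.png')
P=cloud(d,K,T)
m=(P[...,2]>88)&(P[...,2]<106)&(p[...,0].astype(int)>p[...,2]*1.5)
Q=P[m];m2=(abs(Q[:,0]-433)<60)&(abs(Q[:,1]+225)<40);print(Q[m2].mean(0))
```

```text
t 53.75 slide [52.48, -4.75, 0.4] twist -3.7 from [437.3, -226.8, 254.4] yaw 86.28 gap 29.9 F [0.3, -0.3, 0.2] q6 2.02
[ 431.8408709  -224.24946613   98.52381749]
```

View pics/w29.png

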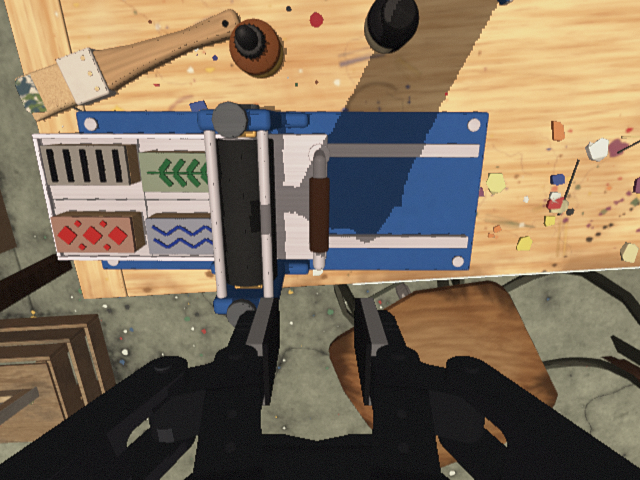

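>>> {"method": "arm_command", "body": {"slide": [[4, 0, 0], [9, -0.4, 0], [14, -1, 0], [19, -1.5, 0], [24, -2, 0], [29, -2.5, 0], [34, -3, 1], [38, -3.5, 3], [41, -4, 6], [42.3, -4.2, 8], [42.3, -4.2, 8], [42.3, -4.2, 8]], "twist": [-3.7, -3.7, -3.7, -3.7, -3.7, -3.7, -3.7, -3.7, -3.7, -3.7, -3.7, -3.7], "gripper": [0.33, 0.33, 0.33, 0.33, 0.33, 0.33, 0.33, 0.33, 0.33, 0.33, 0.33, 0.33]}}

```text
time_s: 55.0
ee_pos: [419.2, 198.8, 168.1]
ee_rot: [0.707, 0.707, -0.002, -0.0]
ft_force: [-0.2, 0.2, 1.2]
finger_gap: 28.3
```

>>> {"method": "arm_command", "body": {"slide": [[0, 0, 0], [0, 0, 0], [0, 0, 0], [0, 0, 0]], "twist": [0, 0, 0, 0], "gripper": [0.33, 0.33, 0.33, 0.33]}}

```text
time_s: 55.4
ee_pos: [420.2, 199.8, 169.8]
ee_rot: [0.707, 0.707, 0.001, 0.0]
ft_force: [-1.0, -0.9, 0.2]
finger_gap: 28.0
```

Run:
```python
from h import *
plan(422.8,198,37,90)
p,d,K,T=grab('wrist','w30.png')
P=cloud(d,K,T)
for v in range(180,300,15):
    r=np.where((P[v,:,2]>43)&(P[v,:,2]<54)&(P[v,:,1]<215)&(P[v,:,1]>180))[0]
    if len(r): print(v,onz(K,T,(r.min()+r.max())/2,v,49).round(1),len(r))
```

```text
t 55.4 slide [-0.18, 0.24, 13.28] twist -0.0 from [420.2, 199.8, 169.8] yaw 89.95 gap 28.0 F [-1.0, -0.9, 0.2] q6 1.09
180 [381.7 206.9  49. ] 24
195 [391.9 203.5  49. ] 13
210 [402.2 203.6  49. ] 14
225 [412.9 203.6  49. ] 14
240 [423.7 203.6  49. ] 13
255 [434.8 203.6  49. ] 14
270 [446.2 203.6  49. ] 14
285 [457.9 203.7  49. ] 14
```

View pics/w30.png

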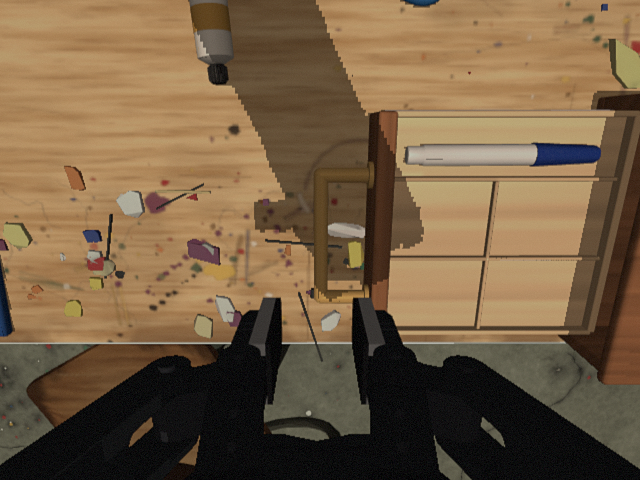

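>>> {"method": "arm_command", "body": {"slide": [[0.35, 0.2, 4], [0.35, 0.2, 8], [0.35, 0.2, 11], [0.35, 0.2, 12.8], [0.35, 0.2, 13.3], [0.35, 0.2, 13.3], [0.35, 0.2, 13.3], [0.35, 0.2, 13.3], [0.35, 0.2, 13.3], [0.35, 0.2, 13.3], [0.35, 0.2, 13.3], [0.35, 0.2, 13.3]], "twist": [0, 0, 0, 0, 0, 0, 0, 0, 0, 0, 0, 0], "gripper": [0.33, 0.33, 0.33, 0.33, 0.33, 0.33, 0.33, 0.33, 0, 0, 0, 0]}}

```text
time_s: 56.65
ee_pos: [422.5, 203.9, 37.2]
ee_rot: [0.707, 0.707, 0.001, 0.0]
ft_force: [-1.5, -1.2, 5.5]
finger_gap: 7.1
```

Run:
```python
from h import *
plan(422.8,373,37,90)
```

```text
t 56.65 slide [16.91, 0.03, 0.03] twist 0.0 from [422.5, 203.9, 37.2] yaw 90.02 gap 7.1 F [-1.5, -1.2, 5.5] q6 1.08
```

>>> {"method": "arm_command", "body": {"slide": [[1, 0, 0], [2.5, 0, 0], [4.5, 0, 0], [6.5, 0, 0], [8.5, 0, 0], [10.5, 0, 0], [12.5, 0, 0], [14, 0, 0], [15.2, 0, 0], [16.2, 0, 0], [17, 0, 0], [17.2, 0, 0]], "twist": [0, 0, 0, 0, 0, 0, 0, 0, 0, 0, 0, 0], "gripper": [0, 0, 0, 0, 0, 0, 0, 0, 0, 0, 0, 0]}}

```text
time_s: 57.85
ee_pos: [422.4, 372.7, 37.2]
ee_rot: [0.707, 0.707, -0.002, 0.002]
ft_force: [-1.7, -7.9, 13.1]
finger_gap: 7.1
```

>>> {"method": "arm_command", "body": {"slide": [[0.2, 0, 0], [0.4, 0, 0], [0.4, 0, 0]], "twist": [0, 0, 0], "gripper": [0, 0, 0]}}

```text
time_s: 58.15
ee_pos: [422.4, 372.8, 37.2]
ee_rot: [0.708, 0.706, -0.005, 0.003]
ft_force: [-3.4, -11.9, 14.9]
finger_gap: 7.2
```

>>> {"method": "arm_command", "body": {"slide": [[0.3, 0, 0], [0.3, 0, 0], [0.3, 0, 0]], "twist": [0, 0, 0], "gripper": [0, 0, 0]}}

```text
time_s: 58.45
ee_pos: [422.4, 372.8, 37.2]
ee_rot: [0.708, 0.706, -0.007, 0.004]
ft_force: [-3.7, -16.2, 18.7]
finger_gap: 6.8
```

>>> {"method": "arm_command", "body": {"slide": [[-0.3, 0, 0], [-0.6, 0, 0], [-0.6, 0, 0], [-0.6, 0, 0], [-0.6, 0, 0], [-0.6, 0, 0], [-0.6, 0, 0], [-0.6, 0, -2], [-0.6, 0, -6], [-0.6, 0, -10], [-0.6, 0, -14], [-0.6, 0, -14]], "twist": [0, 0, 0, 0, 0, 0, 0, 0, 0, 0, 0, 0], "gripper": [0, 0, 0, 0.27, 0.27, 0.27, 0.27, 0.27, 0.27, 0.27, 0.27, 0.27]}}

```text
time_s: 59.65
ee_pos: [424.6, 380.6, 182.8]
ee_rot: [0.707, 0.708, 0.007, -0.0]
ft_force: [0.8, 1.8, -0.1]
finger_gap: 22.7
```

>>> {"method": "arm_command", "body": {"slide": [[-2, 0, -1], [-6, 0, -2], [-6, 0, -2], [-6, 0, -2], [-6, 0, -2]], "twist": [0, 0, 0, 0, 0], "gripper": [0.3, 0.3, 0.3, 0.3, 0.3]}}

```text
time_s: 60.15
ee_pos: [420.9, 317.7, 195.4]
ee_rot: [0.706, 0.708, -0.0, -0.001]
ft_force: [-0.9, -0.4, -0.7]
finger_gap: 25.4
```

Run:
```python
from h import *
plan(422.8,373,37,90)
p,d,K,T=grab('wrist','w31.png')
P=cloud(d,K,T)
for v in range(180,300,15):
    r=np.where((P[v,:,2]>43)&(P[v,:,2]<54)&(P[v,:,1]<390)&(P[v,:,1]>340))[0]
    if len(r): print(v,onz(K,T,(r.min()+r.max())/2,v,49).round(1),len(r))
p,d,K,T=grab('top'); cv2.imwrite('pics/t31.png',cv2.resize(p[200:290,360:530],None,fx=4,fy=4)[:,:,::-1])
b=blocks(p,d,K,T,56,(350,505,-480,-295),8)
m=slot(0,-235)
for x in b: print(np.round(bedf(x[0],x[1],m),1),round(x[4]+3.83,1))
```

```text
t 60.15 slide [5.52, 0.22, 15.85] twist 0.1 from [420.9, 317.7, 195.4] yaw 90.11 gap 25.4 F [-0.9, -0.4, -0.7] q6 0.89
180 [385.4 372.5  49. ] 14
195 [396.5 372.8  49. ] 13
210 [407.9 372.6  49. ] 12
225 [419.5 372.5  49. ] 13
240 [431.4 372.4  49. ] 13
255 [443.6 372.2  49. ] 11
270 [456.1 372.9  49. ] 13
285 [468.9 379.1  49. ] 27
blk c 453.9 -353.7 wh 33.7 55.6 ang -4.9 rgb [105. 106. 123.] px 211 edge [479. 236.]
blk c 447.4 -432.0 wh 35.1 72.8 ang -5.1 rgb [146.  83.  63.] px 278 edge [507. 238.]
blk c 395.7 -349.5 wh 32.4 56.8 ang -0.9 rgb [ 93. 110.  78.] px 203 edge [480. 255.]
blk c 385.6 -423.6 wh 32.3 72.3 ang -0.9 rgb [97. 89. 79.] px 273 edge [505. 259.]
[28.9 36.9] -1.0
[ 27.6 -41.7] -1.3
[-29.5  37.2] 2.9
[-34.6 -37.4] 2.9
```

View pics/w31.png

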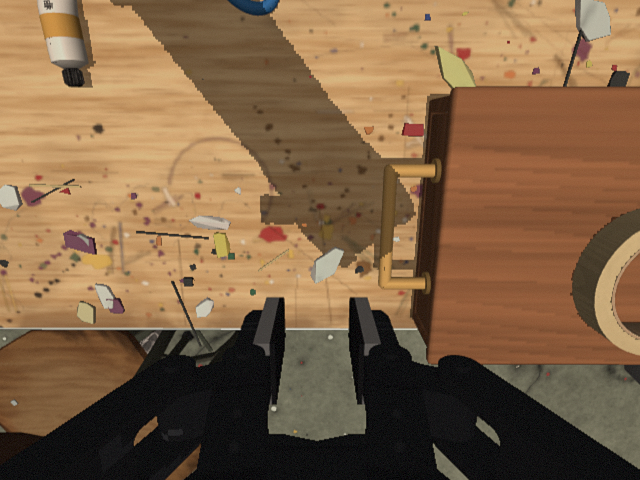

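View pics/t31.png

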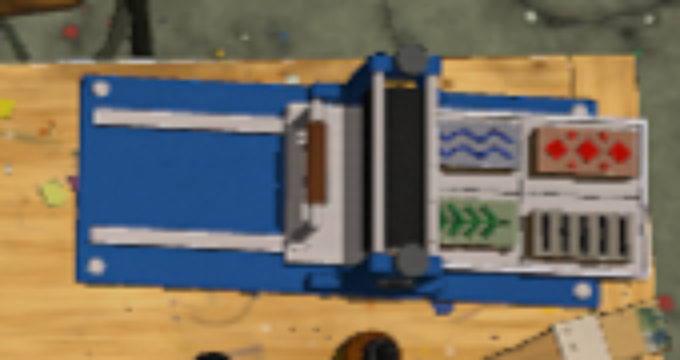

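>>> {"method": "arm_command", "body": {"slide": [[1, 0.1, 4], [2, 0.1, 8], [2.5, 0.1, 12], [2.5, 0.1, 15], [2.5, 0.1, 16.3], [2.5, 0.1, 16.3], [2.5, 0.1, 16.3], [3, 0.1, 16.3], [3.5, 0.1, 16.3], [4, 0.1, 16.3], [4.4, 0.1, 16.3], [4.7, 0.1, 16.3]], "twist": [0, 0, 0, 0, 0, 0, 0, 0, 0, 0, 0, 0], "gripper": [0, 0, 0, 0, 0, 0, 0, 0, 0, 0, 0, 0]}}

```text
time_s: 61.45
ee_pos: [423.7, 355.7, 34.6]
ee_rot: [0.708, 0.706, -0.005, 0.004]
ft_force: [-2.6, -18.7, 18.2]
finger_gap: 0.1
```

>>> {"method": "arm_command", "body": {"slide": [[0.2, 0, 0], [0.4, 0, 0], [0.4, 0, 0]], "twist": [0, 0, 0], "gripper": [0, 0, 0]}}

```text
time_s: 61.75
ee_pos: [423.6, 355.7, 34.6]
ee_rot: [0.709, 0.705, -0.008, 0.005]
ft_force: [-4.2, -20.5, 21.4]
finger_gap: 0.1
```

>>> {"method": "arm_command", "body": {"slide": [[-1, 0, 0], [-3, 0, 0], [-4, 0, 0], [-4, 0, -3], [-4, 0, -8], [-4, 0, -13], [-4, 0, -17], [-4, 0, -17], [-4, 0, -17], [-4, 0, -17]], "twist": [0, 0, 0, 0, 0, 0, 0, 0, 0, 0], "gripper": [0, 0, 0, 0, 0, 0, 0, 0, 0, 0]}}

```text
time_s: 62.75
ee_pos: [421.8, 327.4, 201.8]
ee_rot: [0.707, 0.707, -0.001, -0.0]
ft_force: [-0.1, -0.6, -0.5]
finger_gap: -0.0
```

Run:
```python
from h import *
plan(422.8,373,37,90)
p,d,K,T=grab('wrist','w32.png')
P=cloud(d,K,T)
for v in range(195,270,25):
    r=np.where((P[v,:,2]>43)&(P[v,:,2]<54)&(P[v,:,1]<390)&(P[v,:,1]>340))[0]
    if len(r): print(v,onz(K,T,(r.min()+r.max())/2,v,49).round(1),len(r))
p,d,K,T=grab('scene'); cv2.imwrite('pics/s32.png',cv2.resize(p[120:240,200:320],None,fx=5,fy=5)[:,:,::-1])
```

```text
t 62.75 slide [4.59, 0.14, 16.48] twist 0.0 from [421.8, 327.4, 201.8] yaw 90.05 gap -0.0 F [-0.1, -0.6, -0.5] q6 0.87
195 [398.4 372.7  49. ] 13
220 [417.9 372.8  49. ] 13
245 [438.2 372.8  49. ] 13
```

View pics/s32.png

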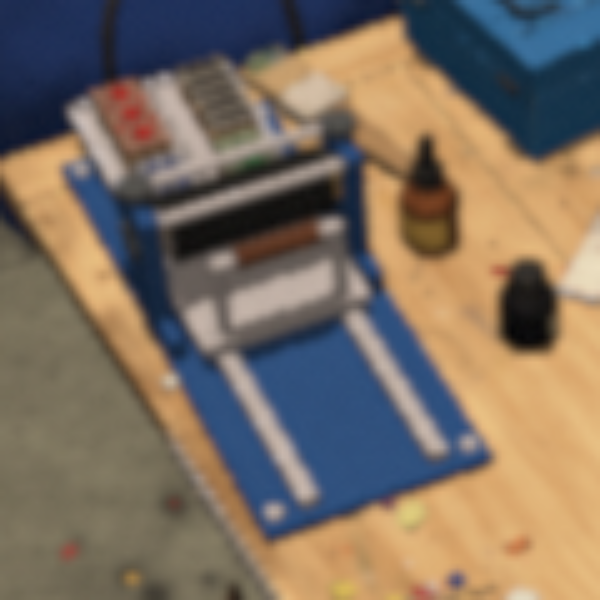

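>>> {"method": "arm_command", "body": {"slide": [[-4, 0, -1], [-9, 0, -3], [-14, 0, -5], [-19, 0, -5], [-24, 0, -5], [-29, 0, -5], [-34, 0, -5], [-39, 0, -5], [-44, 0, -5], [-49, 0, -5], [-54, 0, -5], [-59, 0, -5]], "twist": [0, 0, 0, 0, 0, 0, 0, 0, 0, 0, 0, 0], "gripper": [0, 0, 0, 0, 0, 0, 0, 0, 0, 0, 0, 0]}}

```text
time_s: 64.05
ee_pos: [422.1, -256.6, 252.0]
ee_rot: [0.707, 0.707, -0.0, -0.001]
ft_force: [1.1, -0.2, -0.2]
finger_gap: 0.1
```

>>> {"method": "arm_command", "body": {"slide": [[-3, 0, 0], [-6, 0, 0], [-6, 0, 0], [-6, 0, 0], [-6, 0, 0], [-6, 0, 0]], "twist": [0, 0, 0, 0, 0, 0], "gripper": [0, 0, 0, 0, 0, 0]}}

```text
time_s: 64.65
ee_pos: [423.5, -313.4, 252.7]
ee_rot: [0.706, 0.708, 0.0, -0.001]
ft_force: [0.0, -0.3, 0.0]
finger_gap: -0.0
```

Run:
```python
from h import *
p,d,K,T=grab('wrist','w33.png')
b=blocks(p,d,K,T,56,(350,505,-480,-295),4)
m=slot(0,-235)
for x in b: print(np.round(bedf(x[0],x[1],m),1),round(x[4]+3.83,1))
```

```text
blk c 385.9 -423.0 wh 33.9 71.7 ang -4.0 rgb [118. 108.  98.] px 3350 edge [187. 169.]
blk c 397.2 -341.2 wh 33.9 71.5 ang -4.3 rgb [105. 116.  90.] px 3213 edge [283. 182.]
blk c 447.3 -431.1 wh 34.3 71.2 ang -4.0 rgb [172. 106.  90.] px 2882 edge [185. 238.]
blk c 454.3 -346.6 wh 34.3 71.5 ang -3.8 rgb [129. 126. 139.] px 2817 edge [278. 245.]
[-34.3 -36.8] -0.2
[-28.5  45.6] -0.5
[ 27.5 -40.8] -0.2
[28.9 44. ] 0.1
```

View pics/w33.png

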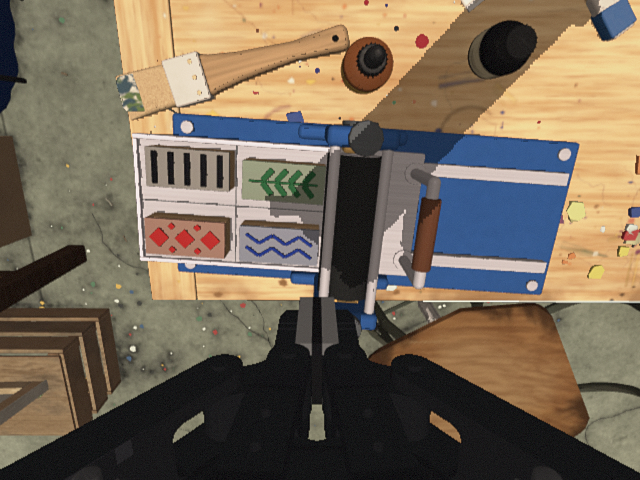

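All four blocks are square (within 0.5°), flat and inside the lip at the bed's far stop, and the robot is clear of everything. Handing in.

```bash
python3 -c "
from rig import workorder
print(workorder.close_job())"
```

```text
the job is handed in; nothing more can be done
None
```

The job is finished and handed in at about 65 s. I pulled the drawer out to its stop and drew the bed back to its loading stop. All four blocks (leaf, diamond, bars, zigzag) are on the bed inside the lip. I then pushed the bed to its far stop and shut the drawer.

**Last checks:**
- **Blocks:** all four lie pattern up and within 0.5° of square, at least 4 mm inside the lip by the last wrist picture.
- **Bed:** it travelled about 235 mm and did not move under a further push of about 13 N.
- **Drawer:** it did not move under about 20 N. Its handle now reads y = 372.8 mm, against 373.5 mm at the start, which is within the calibration error.

**What went wrong or disagreed:**
- **First handle grasp:** the first try closed on top of the bar. The next one briefly pressed with a wrist force of about 41 N, probably a finger link on the cabinet edge. That is about at the 40 N limit if it was the gripper's body, so it may count against the run.
- **Fingertips:** they sat about 20 mm shorter than the description says, and I corrected for that.
- **Bars block:** it shifted about 11 mm on the bed partway through. I moved it back about 4 mm from the lip.
- **Drawer creep:** the drawer crept in about 5 mm while I was picking the blocks, after it had already been at its stop.
- **Top camera:** it showed the leaf and bars about 3° off square. Its view is coarse, and the closer wrist picture contradicts it.

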